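# Lock the last tie rod of a soil test cell with its wing nut

## Task

This acrylic test cell goes on the vibrating table next, but one of its three tie rods, the one at the brass spout on the rim of the top end plate, is not locked yet. First snug its round knurled clamp nut down onto its washer (clockwise, it is only a fraction of a turn slack), and only then run the wing nut above it down onto the clamp nut and tighten it to about 0.35 N m, a push of some 11 N near the tip of a wing, so that the two nuts lock; over 0.6 N m the acrylic may crack. Do not lean on the acrylic plate, and leave the other things on the bench where they are.

Things in the scene. Friction and masses are not known exactly. Their poses are not given: they have to be found in the camera images.
- cell: Test cell, fixed on a round steel foot (210 mm): clear acrylic tube between two round clear acrylic end plates, held by three upright 16 mm steel tie rods on a 74 mm radius. Origin: on the bench under its centre; z up; its x axis points from the centre to the open rod (axis at x = 74 mm, y = 0). Rods end 207 mm above the bench. The other two rods carry the same nuts, already locked.
- end_plate: Top end plate, clear acrylic, 190 mm across, 18 mm thick; origin at its centre, its upper face 161 mm above the bench. A brass spout (31 mm long) sticks out level from its rim at the open rod; a brass vent plug, 24 mm across and 13 mm high, stands in its middle. The robot may press on it with no more than 30 N.
- washer: Steel washer under the open rod's clamp nut, 48 mm across, 3 mm thick, fixed on the end plate. Origin: centre of its upper face, on the rod's axis, 164 mm above the bench; the clamp nut seats on this face.
- clamp_nut: Round knurled brass clamp nut on the open rod, 44 mm across, 16 mm high, right-hand thread, 2 mm pitch (clockwise from above goes down). Origin: its centre; z up. Starts 0.16 to 0.35 mm (0.5 to 1.1 rad) above the washer; running torque 0.02 N m. Seated, its centre is 8 mm above the washer's face; then torque climbs 0.1 N m in about 0.25 rad. Snug is 0.1 to 0.2 N m (over 5 N).
- wing_nut: Steel wing nut above, same thread. Origin: centre of its underside; z up; wings along its x axis. Hub 29 mm across, 15 high; two wings 6 mm thick, 13 to 36 mm off the rod's axis, 12 to 36 mm above the underside. Starts 2 to 4 mm (1 to 2 turns) above the seated clamp nut. Bearing (8 mm above the clamp nut's centre), it turns 1 rad more to 0.35 N m, pressing with 40 to 60 N; friction holds it.
- beaker_mid (a point): Bystander: glass beaker, 92 mm across, 116 mm high. Point at its centre.
- dish_mid (a point): Bystander: glass bowl, 130 mm across, 50 mm high. Point at its centre.
- funnel_mid (a point): Bystander: white plastic funnel standing mouth down, 100 mm across, 95 mm high. Point half-way up.
- spoon_mid (a point): Bystander: steel spoon, 190 mm long. Point at its middle.
- rule_mid (a point): Bystander: flat aluminium rule, 300 x 28 x 4 mm. Point at its middle.
- brush_mid (a point): Bystander: bench brush, 200 mm long. Point at its middle.
- stone_mid (a point): Bystander: flat round porous stone, 99 mm across, 12 mm thick. Point at its centre.
- tin_mid (a point): Bystander: lidded aluminium sample tin, 70 mm across, 60 mm high. Point at its centre.
Mind the look-alikes: they are no part of the job. What is shaped like the cell but green is not meant.

How it is judged (in metres and radians):
On the way, in this order (a step that is already met when the one before it is completed fails the run):
1. the clamp nut bears on its washer by itself, before the wing nut presses on it (contact force between clamp_nut and washer above 5 N and contact force between wing_nut and clamp_nut below 1 N), for 0.2 s.
2. the wing nut is tightened against the clamp nut (contact force between wing_nut and clamp_nut above 25 N), for 0.2 s.
At the end, for the whole second after the job is handed in: The clamp nut sits on its washer (pressed by more than 15 N) and the wing nut on the clamp nut (pressed by more than 25 N, about 0.17 N m of tightening), both at rest and let go (contact force between wing_nut and clamp_nut above 25 N and contact force between clamp_nut and washer above 15 N and z of wing_nut in the frame of clamp_nut below 0.009 m and z of clamp_nut in the frame of washer below 0.0095 m and angular speed of each of wing_nut, clamp_nut below 0.05 rad/s); the robot touches nothing.
It fails at once if a nut is overtightened and cracks the acrylic (more than 110 N under the clamp nut or between the nuts, over 0.6 N m) (contact force between clamp_nut and washer above 110 N or contact force between wing_nut and clamp_nut above 110 N).
It fails at once if the robot leans on the acrylic end plate with more than 30 N (contact force between any of the fingers, the arm and end_plate above 30 N).
It fails at once if a thing standing by on the bench is moved by more than 25 mm (distance of any of beaker_mid, dish_mid, funnel_mid, spoon_mid, rule_mid, brush_mid, stone_mid, tin_mid from where it was at the start of the episode above 0.025 m).
It also fails if it takes over 67 s, if anything falls off the work surface, if the arm or the gripper's body presses on something with over 40 N, if the wrist force passes 120 N, or if a joint passes its speed limit or range.

## Robot

A 7-joint arm with a two-finger parallel gripper is mounted at the origin on the work surface. World frame = base frame: x ahead of the robot, y to its left, z up, the work surface at z = 0. Lengths are in m, angles in degrees, forces in N, time in s.
With the tool pointing down it reaches from about 0.35 to 0.9 m from the base axis. Payload 7.2 kg.
Tool frame: the origin (TCP) lies midway between the tips of the shut fingers; the grasp point (between the pads) lies 19 mm behind it; z points along the fingers, y is the direction in which the jaws open and shut (so a half turn about z gives the same grasp; the last joint's range is limited). The gripper opens to 85 mm and grips with 20 to 120 N. Pads are 22 mm wide; open, the fingers measure 114 mm over their backs; the gripper's body (76 mm by 85 mm) begins 54 mm behind the grasp point. The pads swing forward as they close: fully open they stand 13 mm farther back than shut.
Start: joints at [69.259, 23.554, -0.728, 91.456, 0.321, 64.991, -4.71], TCP at [0.181, -0.598, 0.206] pointing down, gripper open.
Joint ranges: [-169.25, 169.25], [-16.82, 113.86], [-84.01, 82.57], [7.8, 145.47], [-59.2, 239.2], [7.22, 106.19], [-163.78, 163.78]. Speed limits (degrees/s): [136.94, 136.94, 172.46, 172.46, 180, 180, 180].

## Interface

Orientations are given as [roll, pitch, yaw] about the fixed x, y, z axes, in that order (R = Rz(yaw) Ry(pitch) Rx(roll)).
In Python, from plant import observe, capture, camera_info, finish_job gives the robot as it stands. The module is installed in compiled form; this text tells all that it offers.
- The arm moves only by the tool play_rows, never from a script. Its argument "deltas" is a list that holds one entry, the list of rows, each a list of 6 numbers: the shift along the tool's x, y, z normalised to -1 to 1, where 1 is 500 mm, then the turn, a rotation vector about the tool's x, y, z normalised to -1 to 1, where 1 is 360 degrees. In form: [[[x, y, z, rx, ry, rz], ...]]. A call has 1 to 5 rows; each row is the pose to reach, as a shift and turn from the pose measured when the call began, along the tool's axes at that moment, turning the shorter way round; what a row does not reach only later rows make up. A row lasts 1/12 s, in which the tool goes at most 41.7 mm and 7.16 degrees, less where a joint would pass 70% of its speed; a pose out of reach is approached as far as the arm can. A call with a number of a shift or a turn outside -1 to 1 is refused whole. A call with a gripper value outside its range is refused whole. "jaw" is the finger opening in mm, from 0 to 85.4, set as the call begins (left out, the last holds). The fingers move at their own pace and stop on an object; the grip force is fixed at half the most. Time passes only in rows, so rows that repeat a pose let the fingers close. It gives the time, the measured TCP pose, the force and the opening at its end, in the units of the state.
- observe(): the state, without advancing time (a new reading comes with each control period).
- capture(name): name is "side" or "top"; returns (picture, depth): 384x512x3 uint8, red, green, blue; 384x512 float32, m along the optical axis (not along the pixel's ray), 0 where there is no reading.
- camera_info(name): a dict with "intrinsics" (3x3 intrinsics, pixels), "dist" ([k1, k2, p1, p2, k3] as OpenCV has them; the pictures are not rectified), "view" (4x4, takes a point from world to camera coordinates). Camera axes: x right, y down, z forward; pixel columns grow to the right and rows downward; lengths in m; the calibration is good to about 2 mm. A picture is of the moment at which its call begins. camera_info takes no time and is no camera call.
- finish_job(): hands the job in, once; it reports no verdict.
The state is a dict: "time": time; "joint_pos": joint angles; "qvel": joint speeds; "tau": joint torques, N m; "tool_pos": TCP position; "ee_rot": TCP orientation; "contact_force": force on the tool from outside, world axes, zero at the start; "wrist_torque": the same for the moment, N m; "gripper_width": finger opening in m.
Only numpy, scipy, OpenCV 4.12 (cv2) and the standard library are available. Lean on these libraries where they do the work, as an engineer would, in place of code of your own. Each camera call takes 0.05 s, during which the arm holds its last target.

## Working session

There is one attempt and no reset: what is moved stays moved. The work goes in short steps, Python scripts to look and compute and a tool call to move; the robot and the scene stay as the last step left them, time stands still between calls to the robot, and variables do not carry over. Pictures are saved under pics/ and viewed, and the job is handed in when it is done.

Besides the shell and the picture viewer there is one more tool, called after "Call:" as name(argument=value, ...), one argument or row to a line, values as JSON. play_rows: Moves the arm, as the interface text tells. Its arguments: {"type":"object","properties":{"deltas":{"type":"array","items":{"type":"array","items":{"type":"array","items":{"type":"number","minimum":-1,"maximum":1}}}},"jaw":{"type":"number"}},"required":["deltas"]}

```bash
mkdir -p pics; python3 - <<'E'
from plant import *
import cv2,numpy as np
print(observe())
for n in("side","top"):
    p,d=capture(n);np.savez(f"pics/{n}0.npz",p=p,d=d)
    cv2.imwrite(f"pics/{n}0.png",cv2.resize(p[:,:,::-1],(800,600),interpolation=cv2.INTER_CUBIC))
    c=camera_info(n);print(n,c)
E
```

```text
{'time': 0.0, 'joint_pos': array([69.25765693, 23.60142008, -0.72981414, 91.50454264,  0.3229204 ,
       64.98976625, -4.70849046]), 'qvel': array([-0.06840917,  0.02601016,  0.01622566, -0.01962943,  0.04196514,
        0.00917669,  0.01521305]), 'tau': array([ 3.06161919e-04, -6.00604892e+01,  6.82200529e-01, -2.99410969e+01,
        1.36952204e-02,  1.04586288e-02, -8.01783727e-06]), 'tool_pos': array([ 0.18081169, -0.59771015,  0.20473419]), 'ee_rot': array([-1.79906660e+02,  7.91531155e-03,  1.68396357e+01]), 'contact_force': array([ 0.1389446 , -0.5247818 ,  0.39747332]), 'wrist_torque': array([ 0.06036778, -0.05025065, -0.02151354]), 'gripper_width': 0.0854106864116157}
side {'intrinsics': array([[453.33653617,   0.        , 256.87100275],
       [  0.        , 453.33653617, 193.52790754],
       [  0.        ,   0.        ,   1.        ]]), 'dist': array([-0.05669399,  0.        ,  0.        ,  0.        ,  0.        ]), 'view': array([[-0.98062211, -0.19589816,  0.00204505,  0.4491391 ],
       [-0.13090578,  0.6474472 , -0.75078345,  0.15945753],
       [ 0.14575303, -0.73650257, -0.66054525,  1.4896851 ],
       [ 0.        ,  0.        ,  0.        ,  1.        ]])}
top {'intrinsics': array([[430.52342453,   0.        , 254.11126857],
       [  0.        , 430.52342453, 196.81411147],
       [  0.        ,   0.        ,   1.        ]]), 'dist': array([0.04558028, 0.        , 0.        , 0.        , 0.        ]), 'view': array([[-1.57571008e-02, -9.99873514e-01, -2.16110558e-03,
        -1.53293617e-02],
       [-9.96041165e-01,  1.58857454e-02, -8.74622241e-02,
         4.68108715e-01],
       [ 8.74854921e-02,  7.74399042e-04, -9.96165493e-01,
         1.42261606e+00],
       [ 0.00000000e+00,  0.00000000e+00,  0.00000000e+00,
         1.00000000e+00]])}
```

View pics/side0.png

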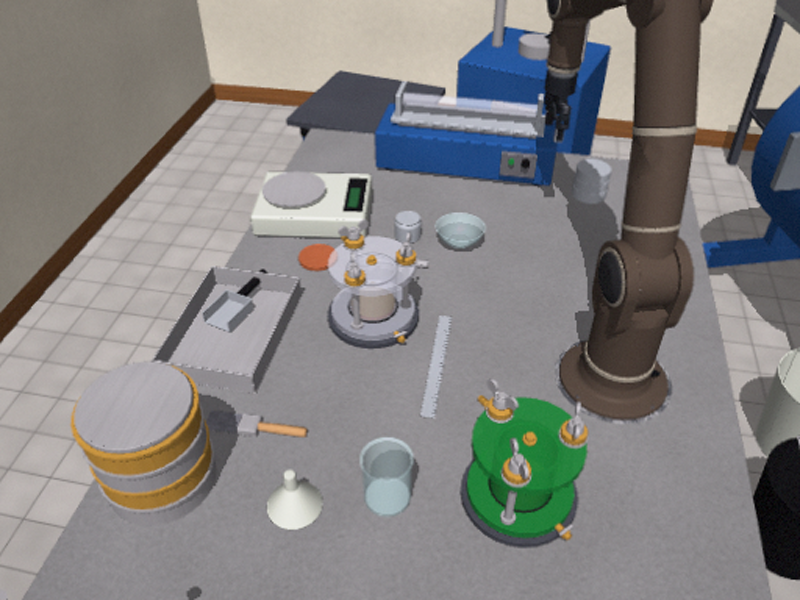

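View pics/top0.png

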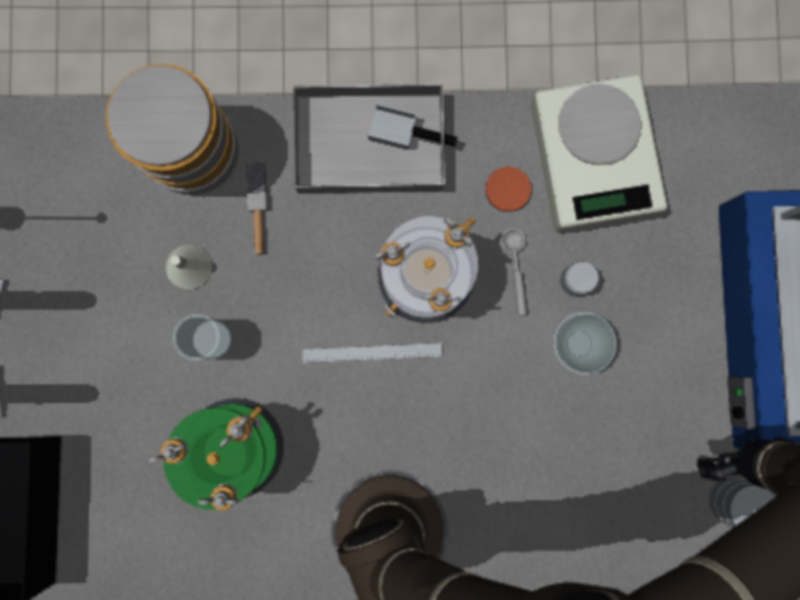

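Candidates for the open rod, in top-view pixels (800x600): clear cell rods at (458,233), (392,253), (440,298). The green cell's rods at (238,428), (172,450), (222,497) are decoys. I'll crop close in on the clear cell.

```bash
python3 - <<'E'
import cv2,numpy as np
a=np.load("pics/top0.npz")['p'][130:215,230:325,::-1]
b=np.load("pics/side0.npz")['p'][135:225,200:285,::-1]
f=lambda x:cv2.resize(x,(400,400),interpolation=cv2.INTER_CUBIC)
cv2.imwrite("pics/crop0.png",np.hstack([f(a),f(b)]))
E
```

```text
(no output)
```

View pics/crop0.png

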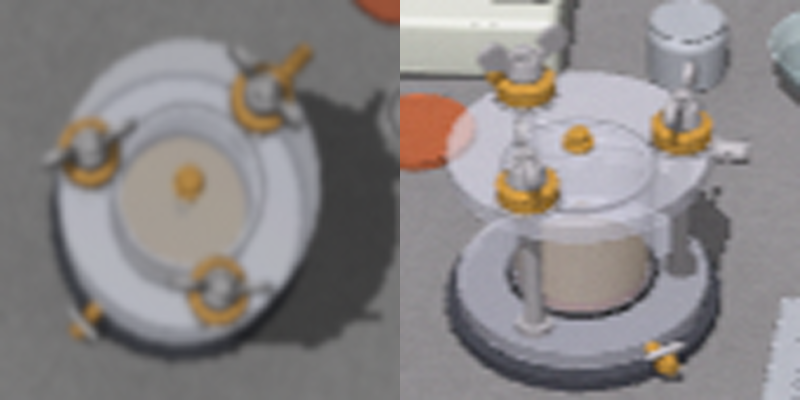

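```bash
cat > h.py <<'E'
import cv2,numpy as np
from plant import camera_info
def cloud(n,d):
    c=camera_info(n);K=c['intrinsics'];V=c['view']
    vv,uu=np.mgrid[:384,:512]
    uv=np.stack([uu,vv],-1).reshape(-1,1,2).astype(np.float64)
    r=cv2.undistortPoints(uv,K,c['dist']).reshape(384,512,2)
    P=np.dstack([r*d[...,None],d])
    return (P-V[:3,3])@V[:3,:3]
def proj(n,X):
    c=camera_info(n);V=c['view']
    r,_=cv2.Rodrigues(V[:3,:3]);return cv2.projectPoints(np.array(X,float).reshape(-1,1,3),r,V[:3,3],c['intrinsics'],c['dist'])[0].reshape(-1,2)
def ray(n,uv,z):
    c=camera_info(n);V=c['view']
    q=cv2.undistortPoints(np.array(uv,float).reshape(-1,1,2),c['intrinsics'],c['dist']).reshape(-1,2)
    o=-V[:3,:3].T@V[:3,3]; D=np.c_[q,np.ones(len(q))]@V[:3,:3]
    return o+D*((z-o[2])/D[:,2])[:,None]
E
python3 - <<'E'
from h import *
for n,(r0,r1,c0,c1) in {"top":(130,215,230,325),"side":(135,225,200,285)}.items():
    a=np.load(f"pics/{n}0.npz");p,d=a['p'].astype(int),a['d'];W=cloud(n,d)
    br=(p[...,0]-p[...,2]>70)&(p[...,1]-p[...,2]>20)
    m=np.zeros_like(br);m[r0:r1,c0:c1]=1;br&=m&(d>0)
    k,l,s,ce=cv2.connectedComponentsWithStats(br.astype(np.uint8))
    for i in range(1,k):
        if s[i,4]<6: continue
        w=W[l==i];print(n,s[i],ce[i].round(1),np.median(w,0).round(4),w.min(0).round(3),w.max(0).round(3))
    # foot/bench check
    hi=m&(d>0)&(W[...,2]>.182)
    k,l,s,ce=cv2.connectedComponentsWithStats(hi.astype(np.uint8))
    for i in range(1,k):
        if s[i,4]<4: continue
        w=W[l==i];print(' hi',s[i],ce[i].round(1),w.mean(0).round(4),w.max(0).round(3))
E
```

```text
top [316 130   9   4  27] [320.9 131.2] [ 0.6902 -0.255   0.0118] [ 0.682 -0.265  0.007] [ 0.695 -0.237  0.019]
top [295 141   8   6  18] [298.5 143.4] [ 0.6165 -0.1616  0.1581] [ 0.604 -0.172  0.152] [ 0.625 -0.149  0.184]
top [285 147  11  11  36] [288.9 153.3] [ 0.5799 -0.1268  0.1791] [ 0.573 -0.148  0.173] [ 0.603 -0.118  0.184]
top [247 165  10   4  22] [251.4 166.8] [ 0.5441 -0.0164  0.1794] [ 0.54  -0.03   0.174] [ 0.55  -0.003  0.182]
top [272 166   6   6  31] [274.3 168.3] [ 0.5402 -0.0843  0.1725] [ 0.532 -0.093  0.159] [ 0.548 -0.078  0.177]
top [277 185   6   4   8] [279.  186.1] [ 0.4851 -0.0963  0.1777] [ 0.479 -0.107  0.176] [ 0.488 -0.091  0.184]
top [275 193  13   6  26] [280.5 195.7] [ 0.4551 -0.1001  0.1794] [ 0.449 -0.121  0.17 ] [ 0.465 -0.086  0.185]
top [251 195   2   3   6] [251.5 196. ] [ 0.47   -0.0141  0.0275] [ 0.467 -0.016  0.025] [ 0.474 -0.012  0.029]
 hi [284 139  19  19 133] [292.6 148.8] [ 0.5923 -0.1387  0.203 ] [ 0.62  -0.114  0.221]
 hi [240 155  23  12 123] [251.1 160.5] [ 0.5595 -0.0158  0.2014] [0.576 0.017 0.22 ]
 hi [271 186  24  10 111] [28
[... 295 characters left out ...]
 160  12  10  65] [259.6 165.2] [ 0.4662 -0.0912  0.1777] [ 0.45  -0.121  0.164] [ 0.489 -0.081  0.187]
side [235 163   6   6  28] [237.3 165.9] [ 0.5419 -0.0834  0.1681] [ 0.532 -0.094  0.163] [ 0.55  -0.076  0.176]
side [220 173  14  10  73] [226.7 178.4] [ 0.5562 -0.002   0.1772] [ 0.541 -0.053  0.157] [0.582 0.008 0.19 ]
side [255 215   4   4  13] [256.4 216.6] [ 0.4602 -0.0028  0.0271] [ 0.455 -0.006  0.018] [0.465 0.006 0.031]
 hi [216 140  19  15 139] [225.4 147.4] [ 0.5948 -0.1354  0.2014] [ 0.625 -0.111  0.221]
 hi [255 149   9  17  79] [259.4 157.8] [ 0.4701 -0.1008  0.2011] [ 0.485 -0.07   0.22 ]
 hi [221 161  11  18  82] [225.7 171.3] [ 0.5622 -0.0104  0.2002] [0.577 0.019 0.217]
```

```bash
cat > fit.py <<'E'
from h import *
import sys
from scipy.optimize import least_squares
def run(tag,ns=("top","side")):
    H=[]
    for n in ns:
        a=np.load(f"pics/{n}{tag}.npz");W=cloud(n,a['d'])
        m=(a['d']>0)&(W[...,2]>.183)&(W[...,2]<.225)&(np.hypot(W[...,0]-.541,W[...,1]+.084)<.13)
        H.append(W[m])
    # point-to-axis template: hub/rod cylinder + wings unknown yaw per nut
    P=np.vstack(H);lab=np.r_[[0]*len(H[0]),[1]*(len(P)-len(H[0]))]
    def dist(par):
        x,y,t=par[:3];D=[]
        for i in range(3):
            c=np.array([x,y])+.074*np.array([np.cos(t+i*2*np.pi/3),np.sin(t+i*2*np.pi/3)])
            q=P[:,:2]-c;w=par[3+i]
            u=q@[np.cos(w),np.sin(w)];v=q@[-np.sin(w),np.cos(w)]
            r=np.hypot(u,v);z=P[:,2]
            dr=np.maximum(r-np.where(z<.2,.0145,.008),0)
            dw=np.hypot(np.maximum(abs(u)-.036,0),np.maximum(abs(v)-.003,0))
            D.append(np.minimum(dr,dw))
        return np.min(D,0)
    best=None
    for w0 in np.radians([0,45,90,135]):
     for w1 in np.radians([0,45,90,135]):
      for w2 in np.radians([0,45,90,135]):
        r=least_squares(dist,[.541,-.084,-.79,w0,w1,w2],loss='soft_l1',f_scale=.003)
        if best is None or r.cost<best.cost: best=r
    return best,P,lab
if __name__=="__main__":
    for ns in (("top","side"),("top","top"),("side","side")):
        b,P,lab=run(sys.argv[1],ns);x,y,t=b.x[:3]
        print(ns,b.cost,len(P),np.r_[x,y,np.degrees(b.x[2:])].round(4),'rod',(x+.074*np.cos(t)).round(4),(y+.074*np.sin(t)).round(4))
E
python3 fit.py 0
```

```text
('top', 'side') 0.00018534982947433708 655 [ 5.42000e-01 -8.60000e-02 -4.52415e+01  4.23239e+01 -6.91740e+01
  8.63399e+01] rod 0.5941 -0.1385
('top', 'top') 0.00010107077732439553 722 [ 5.410000e-01 -8.700000e-02 -4.572150e+01  4.244010e+01  1.104339e+02
  8.882640e+01] rod 0.5927 -0.1399
('side', 'side') 0.00022324222260872482 588 [ 5.43000e-01 -8.52000e-02 -4.54063e+01  4.24231e+01  1.12536e+02
  8.64745e+01] rod 0.595 -0.1379
```

```bash
cat > mv.py <<'E'
import sys,numpy as np
from plant import observe
from scipy.spatial.transform import Rotation as R
def st():
    o=observe();print('t%.2f'%o['time'],'pos',o['tool_pos'].round(4),'rot',o['ee_rot'].round(2),'F',o['contact_force'].round(1),'T',o['wrist_torque'].round(3),'w',round(o['gripper_width']*1e3,1),'q',o['joint_pos'].round(1));return o
def row(p,yaw,o=None):
    o=o or st();A=R.from_euler('xyz',o['ee_rot'],degrees=True);B=R.from_euler('xyz',[180,0,yaw],degrees=True)
    s=A.inv().apply(np.array(p)-o['tool_pos'])/.5;r=np.degrees((A.inv()*B).as_rotvec())/360
    print('row',[float(x) for x in np.r_[s,r].round(4)])
if __name__=="__main__":
    v=list(map(float,sys.argv[1:]));row(v[:3],v[3])
E
python3 mv.py .3 -.45 .34 82.4; python3 mv.py .594 -.1385 .30 82.4
```

```text
t0.10 pos [ 0.1808 -0.5978  0.2048] rot [-1.7992e+02  1.0000e-02  1.6830e+01] F [ 0.  -0.6  0.3] T [ 0.059 -0.008 -0.041] w 85.5 q [69.3 23.6 -0.7 91.5  0.3 65.  -4.7]
row [0.3138, -0.2143, -0.2701, -0.0002, -0.0001, -0.1821]
t0.10 pos [ 0.1808 -0.5978  0.2048] rot [-1.7992e+02  1.0000e-02  1.6830e+01] F [ 0.  -0.6  0.3] T [ 0.059 -0.008 -0.041] w 85.5 q [69.3 23.6 -0.7 91.5  0.3 65.  -4.7]
row [1.057, -0.6402, -0.1895, -0.0002, -0.0001, -0.1821]
```

Call:
play_rows(
  deltas=[
    [[0.05, -0.05, -0.12, 0, 0, -0.02], [0.12, -0.1, -0.2, 0, 0, -0.04], [0.2, -0.15, -0.27, 0, 0, -0.06], [0.26, -0.18, -0.27, 0, 0, -0.08], [0.31, -0.21, -0.27, 0, 0, -0.1]],
  ],
  jaw=62,
)

```text
time: 0.52
tool_pos: [0.2786, -0.475, 0.3333]
ee_rot: [179.9, 0.0, 52.9]
contact_force: [1.0, -1.6, -0.4]
gripper_width: 0.062
```

```bash
python3 mv.py .594 -.1385 .30 82.4
```

```text
t0.52 pos [ 0.2786 -0.475   0.3333] rot [1.7992e+02 5.0000e-02 5.2870e+01] F [ 1.  -1.6 -0.4] T [-0.012 -0.066 -0.013] w 62.0 q [ 63.4  12.  -10.7  90.4   2.3  77.7  15.3]
row [0.9174, 0.0966, 0.0659, 0.0002, 0.0002, -0.082]
```

Call:
play_rows(
  deltas=[
    [[0.92, 0.1, 0.066, 0, 0, -0.082], [0.92, 0.1, 0.066, 0, 0, -0.082], [0.92, 0.1, 0.066, 0, 0, -0.082], [0.92, 0.1, 0.066, 0, 0, -0.082], [0.92, 0.1, 0.066, 0, 0, -0.082]],
  ],
)

```text
time: 0.93
tool_pos: [0.4218, -0.3222, 0.3168]
ee_rot: [180.0, 0.1, 82.8]
contact_force: [0.0, -0.8, -0.1]
gripper_width: 0.0619
```

```bash
python3 mv.py .594 -.1385 .30 82.4
```

```text
t0.93 pos [ 0.4218 -0.3222  0.3168] rot [1.7997e+02 8.0000e-02 8.2810e+01] F [ 0.  -0.8 -0.1] T [-0.054 -0.051  0.001] w 61.9 q [ 50.8  11.3 -22.1  94.    4.5  75.5  20.7]
row [0.4077, 0.2957, 0.0332, 0.0001, 0.0002, 0.0011]
```

Call:
play_rows(
  deltas=[
    [[0.408, 0.296, 0.033, 0, 0, 0.001], [0.408, 0.296, 0.033, 0, 0, 0.001], [0.408, 0.296, 0.033, 0, 0, 0.001], [0.408, 0.296, 0.033, 0, 0, 0.001], [0.408, 0.296, 0.033, 0, 0, 0.001]],
  ],
)

```text
time: 1.35
tool_pos: [0.5636, -0.1704, 0.3028]
ee_rot: [180.0, 0.1, 82.4]
contact_force: [0.8, 0.1, 0.6]
gripper_width: 0.0621
```

Call:
play_rows(
  deltas=[
    [[0.08, 0.06, 0, 0, 0, 0], [0.08, 0.06, 0, 0, 0, 0]],
  ],
)

```text
time: 1.52
tool_pos: [0.6016, -0.1272, 0.3017]
ee_rot: [-180.0, -0.2, 82.9]
contact_force: [-1.3, -0.4, -0.2]
gripper_width: 0.0619
```

```bash
python3 mv.py .594 -.1385 .24 82.4
```

```text
t1.52 pos [ 0.6016 -0.1272  0.3017] rot [-1.7999e+02 -1.6000e-01  8.2880e+01] F [-1.3 -0.4 -0.2] T [ 0.049  0.091 -0.053] w 61.9 q [ 28.1  21.7 -28.7  83.5  10.3  77.4  -8.3]
row [-0.0247, -0.0124, 0.1233, -0.0, -0.0004, 0.0013]
```

Call:
play_rows(
  deltas=[
    [[-0.025, -0.012, 0.06, 0, 0, 0], [-0.025, -0.012, 0.123, 0, 0, 0.001], [-0.025, -0.012, 0.123, 0, 0, 0.001], [-0.025, -0.012, 0.123, 0, 0, 0.001]],
  ],
)

```text
time: 1.85
tool_pos: [0.5929, -0.1388, 0.2389]
ee_rot: [-179.8, -0.2, 82.5]
contact_force: [0.6, -0.0, 1.7]
gripper_width: 0.062
```

```bash
cat > snap.py <<'E'
import sys
from h import *
from plant import capture
tag=sys.argv[1];C=[];X=np.array([.594,-.1385,.19])
for n in("top","side"):
    p,d=capture(n);np.savez(f"pics/{n}{tag}.npz",p=p,d=d)
    u,v=proj(n,X)[0].astype(int)
    C.append(cv2.resize(p[v-30:v+30,u-30:u+30,::-1],(400,400),interpolation=cv2.INTER_CUBIC))
cv2.imwrite(f"pics/c{tag}.png",np.hstack(C))
E
python3 snap.py 1; python3 mv.py .594 -.1385 .163 82.4
```

```text
t1.95 pos [ 0.5949 -0.1389  0.2419] rot [ 1.7991e+02 -1.7000e-01  8.2510e+01] F [ 0.6 -0.1  1.1] T [-0.044 -0.004  0.006] w 62.4 q [ 29.2  23.2 -28.1  89.4  11.2  70.1  -8.4]
row [0.0, -0.0021, 0.1577, 0.0002, -0.0005, 0.0003]
```

View pics/c1.png

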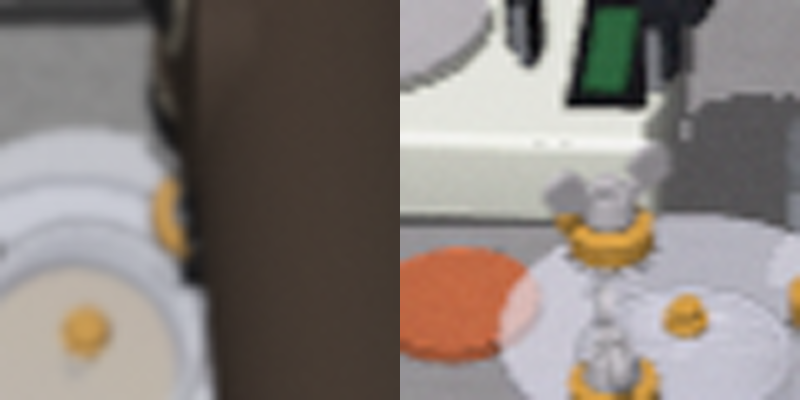

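```bash
python3 - <<'E'
from h import *
p=np.load("pics/side1.npz")['p'][90:190,175:290,::-1].copy()
p=cv2.resize(p,None,fx=6.5,fy=6,interpolation=cv2.INTER_CUBIC)
pts=[[.5949,-.1389,.2419],[.5941,-.1385,.207],[.5941,-.1385,.164]]
a=np.radians(172.5)
for s in(-1,1): pts.append([.5949+s*.031*np.cos(a),-.1389+s*.031*np.sin(a),.249])
for q in proj("side",pts): cv2.circle(p,(int((q[0]-175+.5)*6.5),int((q[1]-90+.5)*6)),4,(0,0,255),-1)
cv2.imwrite("pics/s1.png",p)
E
```

```text
(no output)
```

View pics/s1.png

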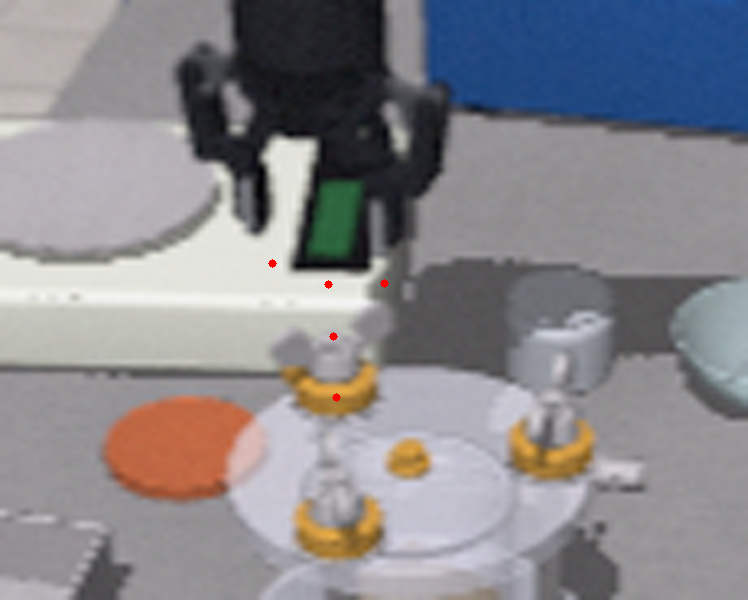

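```bash
python3 - <<'E'
from h import *
a=np.load("pics/side1.npz");W=cloud("side",a['d'])
m=(a['d']>0)&(np.hypot(W[...,0]-.594,W[...,1]+.1385)<.075)&(W[...,2]>.228)&(W[...,2]<.30)
an=np.radians(172.5);e=np.array([np.cos(an),np.sin(an)]);f=np.array([-e[1],e[0]])
q=W[m];r=q[:,:2]-[.5949,-.1389]
u=r@e;v=r@f
for lo in np.arange(.228,.30,.006):
    k=(q[:,2]>=lo)&(q[:,2]<lo+.006)
    for s in(-1,1):
        kk=k&(u*s>0)
        if kk.sum(): print('%.3f'%lo,s,kk.sum(),'u',u[kk].min().round(4),u[kk].max().round(4),'v',v[kk].min().round(4),v[kk].max().round(4))
E
python3 mv.py .594 -.1385 .163 82.4
```

```text
0.270 -1 2 u -0.0363 -0.0358 v -0.0062 0.0033
0.276 -1 10 u -0.0479 -0.0332 v -0.013 0.0087
0.276 1 7 u 0.0318 0.0384 v -0.0155 0.0046
0.282 -1 9 u -0.0506 -0.0337 v -0.0137 0.0043
0.282 1 9 u 0.0279 0.0401 v -0.0156 0.0052
0.288 -1 9 u -0.0467 -0.0322 v -0.0144 0.0054
0.288 1 12 u 0.0266 0.042 v -0.0143 -0.0039
0.294 -1 9 u -0.0484 -0.0336 v -0.0142 0.0033
0.294 1 8 u 0.028 0.041 v -0.0133 0.0043
t1.95 pos [ 0.5949 -0.1389  0.2419] rot [ 1.7991e+02 -1.7000e-01  8.2510e+01] F [ 0.6 -0.1  1.1] T [-0.044 -0.004  0.006] w 62.4 q [ 29.2  23.2 -28.1  89.4  11.2  70.1  -8.4]
row [0.0, -0.0021, 0.1577, 0.0002, -0.0005, 0.0003]
```

```bash
cat > tips.py <<'E'
import sys
from h import *
from plant import capture,observe
tag=sys.argv[1]
o=observe();p,d=capture("side");np.savez(f"pics/side{tag}.npz",p=p,d=d)
T=o['tool_pos'];W=cloud("side",d);print(T.round(4),o['ee_rot'].round(1))
an=np.radians(o['ee_rot'][2]+90);e=np.array([np.cos(an),np.sin(an)]);f=np.array([-e[1],e[0]])
dark=(p.max(2)<150)
m=(d>0)&(np.hypot(W[...,0]-T[0],W[...,1]-T[1])<.075)&(W[...,2]>T[2]-.01)&(W[...,2]<T[2]+.07)
q=W[m];r=q[:,:2]-T[:2];u=r@e;v=r@f
for lo in np.arange(-.01,.07,.006):
    k=(q[:,2]>=T[2]+lo)&(q[:,2]<T[2]+lo+.006)
    for s in(-1,1):
        kk=k&(u*s>0.012)
        if kk.sum(): print('%.3f'%lo,s,kk.sum(),'u',u[kk].min().round(4),u[kk].max().round(4),'v',v[kk].min().round(4),v[kk].max().round(4))
c=p[90:190,175:290,::-1].copy()
c=cv2.resize(c,None,fx=6.5,fy=6,interpolation=cv2.INTER_CUBIC)
for q in proj("side",[T]): cv2.circle(c,(int((q[0]-175+.5)*6.5),int((q[1]-90+.5)*6)),4,(0,0,255),-1)
cv2.imwrite(f"pics/s{tag}.png",c)
E
python3 tips.py 2
```

```text
[ 0.5949 -0.1389  0.2419] [179.9  -0.2  82.5]
0.026 1 1 u 0.0326 0.0326 v 0.0008 0.0008
0.032 -1 7 u -0.0418 -0.0335 v -0.0106 0.0044
0.032 1 4 u 0.0261 0.0345 v -0.0129 -0.0088
0.038 -1 7 u -0.0483 -0.0348 v -0.0154 0.0045
0.038 1 7 u 0.0268 0.0391 v -0.0128 -0.0061
0.044 -1 13 u -0.0498 -0.034 v -0.0158 0.0081
0.044 1 11 u 0.0271 0.0411 v -0.0127 0.0048
0.050 -1 7 u -0.0489 -0.0354 v -0.0131 0.0082
0.050 1 11 u 0.0266 0.0405 v -0.0132 0.0006
0.056 -1 9 u -0.0476 -0.0359 v -0.0157 0.0075
0.056 1 8 u 0.0309 0.041 v -0.0115 0.0043
0.062 -1 10 u -0.0459 -0.0348 v -0.0158 0.0069
0.062 1 9 u 0.0272 0.041 v -0.0161 -0.0
0.068 -1 4 u -0.0372 -0.0353 v -0.0099 0.0096
0.068 1 1 u 0.0346 0.0346 v -0.0102 -0.0102
```

View pics/s2.png

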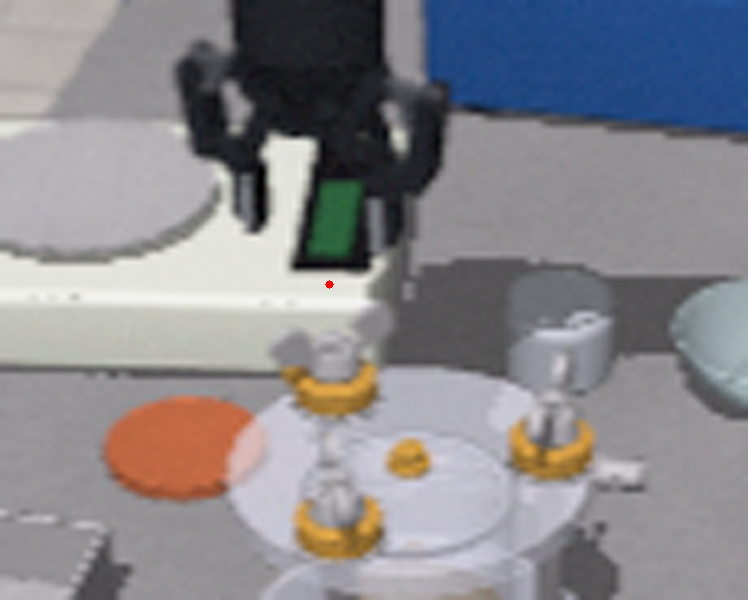

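```bash
python3 - <<'E'
from h import *
T=np.array([.1808,-.5978,.2048]);an=np.radians(106.8);e=np.array([np.cos(an),np.sin(an)]);f=np.array([-e[1],e[0]])
for n in("side","top"):
    a=np.load(f"pics/{n}0.npz");W=cloud(n,a['d'])
    m=(a['d']>0)&(np.hypot(W[...,0]-T[0],W[...,1]-T[1])<.085)&(W[...,2]>.15)&(W[...,2]<.33)
    q=W[m];r=q[:,:2]-T[:2];u=r@e;v=r@f
    for lo in np.arange(.15,.33,.01):
        k=(q[:,2]>=lo)&(q[:,2]<lo+.01)
        if k.sum(): print(n,'%.3f'%lo,k.sum(),'u',np.percentile(u[k],[0,25,50,75,100]).round(3),'v',v[k].min().round(4),v[k].max().round(4))
E
```

```text
side 0.240 14 u [-0.051 -0.045 -0.04   0.046  0.056] v -0.0111 0.0086
side 0.250 24 u [-0.051 -0.043  0.044  0.052  0.058] v -0.0136 0.0089
side 0.260 31 u [-0.053 -0.042  0.044  0.053  0.062] v -0.0159 0.0037
side 0.270 22 u [-0.05  -0.042  0.046  0.054  0.064] v -0.0155 0.0062
side 0.280 14 u [-0.076 -0.049 -0.039  0.054  0.062] v -0.0168 -0.0023
side 0.290 39 u [-0.073  0.035  0.051  0.071  0.08 ] v -0.0165 0.0099
side 0.300 36 u [-0.063  0.013  0.044  0.068  0.081] v -0.0202 0.0113
side 0.310 37 u [-0.068 -0.028  0.032  0.065  0.074] v -0.0227 0.0109
side 0.320 44 u [-0.071  0.019  0.039  0.065  0.074] v -0.0223 0.0157
top 0.240 5 u [-0.044 -0.041  0.047  0.048  0.052] v -0.0136 -0.0101
top 0.250 8 u [-0.044  0.023  0.049  0.05   0.057] v -0.0151 -0.0095
top 0.260 7 u [0.048 0.049 0.051 0.055 0.056] v -0.0149 -0.01
top 0.270 4 u [0.044 0.045 0.046 0.048 0.053] v -0.015 -0.0108
top 0.280 6 u [0.041 0.045 0.051 0.056 0.074] v -0.017 0.007
top 0.290 54 u [-0.073  0.047  0.065  0.073  0.076] v -0.018 0.0087
top 0.300 63 u [-0.068  0.039  0.044  0.069  0.076] v -0.0211 0.0142
top 0.310 62 u [-0.069  0.032  0.038  0.072  0.075] v -0.0227 0.0163
top 0.320 53 u [-0.066  0.024  0.034  0.071  0.073] v -0.0225 0.0165
```

```bash
python3 mv.py .592 -.1385 .18 82.4
```

```text
t2.00 pos [ 0.5951 -0.1389  0.2423] rot [ 1.7985e+02 -1.6000e-01  8.2500e+01] F [-0.4 -0.   0.8] T [-0.029 -0.026  0.026] w 62.1 q [ 29.2  23.2 -28.1  89.4  11.2  70.1  -8.4]
row [-0.0004, -0.0067, 0.1245, 0.0004, -0.0004, 0.0003]
```

Call:
play_rows(
  deltas=[
    [[0, -0.006, 0.05, 0, 0, 0], [0, -0.006, 0.1, 0, 0, 0], [0, -0.006, 0.125, 0, 0, 0], [0, -0.006, 0.125, 0, 0, 0]],
  ],
)

```text
time: 2.33
tool_pos: [0.5913, -0.1385, 0.1783]
ee_rot: [-180.0, -0.2, 82.5]
contact_force: [-0.4, 0.7, -0.4]
gripper_width: 0.0619
```

```bash
python3 tips.py 3
```

```text
[ 0.5913 -0.1385  0.1783] [-180.    -0.2   82.5]
-0.010 -1 5 u -0.0194 -0.0122 v -0.0193 -0.015
-0.010 1 16 u 0.0135 0.0595 v -0.0513 0.0114
-0.004 -1 10 u -0.0264 -0.0122 v -0.0173 0.0016
-0.004 1 10 u 0.0134 0.0559 v -0.0433 0.0046
0.002 -1 1 u -0.0142 -0.0142 v -0.0093 -0.0093
0.002 1 3 u 0.0131 0.0173 v -0.0178 0.0041
0.008 -1 1 u -0.0129 -0.0129 v -0.0118 -0.0118
0.014 -1 7 u -0.0234 -0.0134 v -0.021 0.0057
0.014 1 1 u 0.0129 0.0129 v 0.0169 0.0169
0.020 -1 5 u -0.0244 -0.012 v -0.0268 -0.0109
0.020 1 1 u 0.0129 0.0129 v 0.0173 0.0173
0.026 -1 14 u -0.0425 -0.0169 v -0.0277 -0.0061
0.026 1 2 u 0.0128 0.0138 v 0.0154 0.0183
0.032 -1 10 u -0.0358 -0.013 v -0.0258 -0.0015
0.032 1 4 u 0.0282 0.0332 v -0.0119 -0.006
0.038 -1 16 u -0.0454 -0.0133 v -0.0232 0.0061
0.038 1 7 u 0.0122 0.0347 v -0.0131 0.0208
0.044 -1 6 u -0.0493 -0.0342 v -0.0146 -0.0049
0.044 1 10 u 0.029 0.0406 v -0.0128 0.0042
0.050 -1 9 u -0.0482 -0.0336 v -0.0159 -0.0004
0.050 1 8 u 0.0291 0.0406 v -0.0148 0.0082
0.056 -1 12 u -0.0497 -0.0334 v -0.0152 0.0063
0.056 1 10 u 0.0289 0.0418 v -0.0153 0.0012
0.062 -1 9 u -0.0486 -0.0355 v -0.0118 0.006
0.062 1 6 u 0.0295 0.04 v -0.0154 -0.0014
0.068 -1 5 u -0.0388 -0.0355 v -0.0146 0.0064
0.068 1 2 u 0.0337 0.0385 v -0.0138 -0.0079
```

View pics/s3.png

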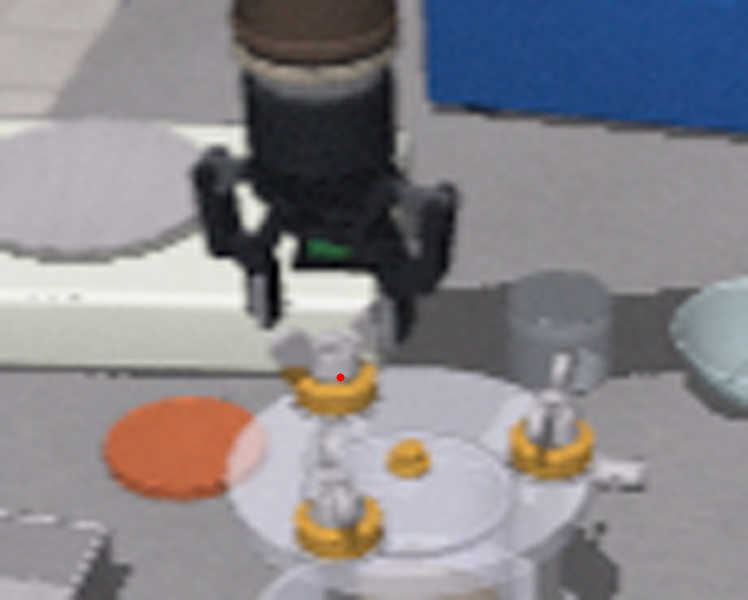

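```bash
python3 mv.py .5905 -.1405 .15 82.4
```

```text
t2.38 pos [ 0.5922 -0.1385  0.1799] rot [ 1.799e+02 -1.600e-01  8.249e+01] F [ 1.1 -0.6  0.2] T [-0.05  -0.022 -0.008] w 62.0 q [ 28.8  25.8 -27.6  94.3  12.9  63.   -9.8]
row [-0.0047, -0.0029, 0.0598, 0.0003, -0.0005, 0.0003]
```

Call:
play_rows(
  deltas=[
    [[-0.004, -0.003, 0.03, 0, 0, 0], [-0.004, -0.003, 0.06, 0, 0, 0], [-0.004, -0.003, 0.06, 0, 0, 0]],
  ],
)

```text
time: 2.63
tool_pos: [0.5901, -0.1404, 0.1494]
ee_rot: [180.0, -0.2, 82.5]
contact_force: [-0.7, -1.0, -0.9]
gripper_width: 0.0623
```

```bash
python3 tips.py 4; python3 mv.py .5905 -.1405 .142 82.4
```

```text
[ 0.5901 -0.1404  0.1494] [180.   -0.2  82.5]
-0.010 -1 1 u -0.0509 -0.0509 v 0.0332 0.0332
0.002 -1 11 u -0.0466 -0.0121 v -0.0553 0.0291
0.002 1 19 u 0.0143 0.0714 v -0.0624 0.0531
0.008 -1 68 u -0.0416 -0.0123 v -0.0724 0.0174
0.008 1 209 u 0.0123 0.0746 v -0.0618 0.0473
0.014 -1 10 u -0.0352 -0.0123 v -0.0681 -0.0118
0.014 1 37 u 0.0138 0.0739 v -0.0626 0.0387
0.020 -1 3 u -0.0205 -0.0164 v -0.0188 -0.0175
0.020 1 14 u 0.0124 0.058 v -0.0563 0.0046
0.026 -1 8 u -0.0261 -0.0128 v -0.0235 -0.0028
0.026 1 6 u 0.0133 0.0538 v -0.0487 0.0082
0.032 -1 6 u -0.0384 -0.0146 v -0.0217 -0.0087
0.032 1 4 u 0.0136 0.0333 v -0.0126 -0.0001
0.038 -1 6 u -0.0501 -0.0137 v -0.0146 -0.005
0.038 1 6 u 0.0297 0.0389 v -0.0139 0.0015
0.044 -1 12 u -0.0491 -0.0126 v -0.0225 -0.0024
0.044 1 8 u 0.0288 0.041 v -0.0138 0.0054
0.050 -1 16 u -0.0499 -0.014 v -0.0305 0.0066
0.050 1 6 u 0.0155 0.0399 v -0.0148 0.0157
0.056 -1 18 u -0.0484 -0.0127 v -0.0306 0.0073
0.056 1 9 u 0.0128 0.0409 v -0.0174 0.0137
0.062 -1 17 u -0.0484 -0.0145 v -0.0274 0.0016
0.062 1 7 u 0.0276 0.0404 v -0.0148 0.0024
0.068 -1 6 u -0.0384 -0.0197 v -0.0235 0.0043
0.068 1 2 u 0.0301 0.0348 v -0.0141 -0.0112
t2.68 pos [ 0.5906 -0.1403  0.1506] rot [ 1.7991e+02 -1.7000e-01  8.2490e+01] F [-0.4 -0.1  0.1] T [-0.059 -0.031 -0.013] w 62.0 q [ 28.7  27.3 -27.1  96.3  13.8  59.7 -10.4]
row [-0.0005, -0.0002, 0.0171, 0.0002, -0.0005, 0.0002]
```

View pics/s4.png

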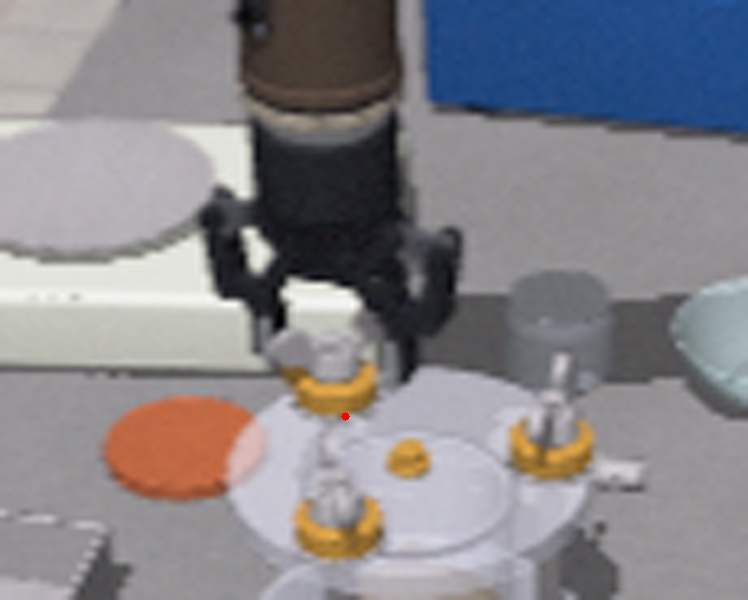

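Call:
play_rows(
  deltas=[
    [[-0.0015, -0.002, 0.01, 0, 0, 0], [-0.0015, -0.002, 0.015, 0, 0, 0], [-0.0015, -0.002, 0.015, 0, 0, 0]],
  ],
)

```text
time: 2.93
tool_pos: [0.5898, -0.141, 0.1436]
ee_rot: [179.9, -0.2, 82.5]
contact_force: [0.3, -0.1, -0.1]
gripper_width: 0.0621
```

```bash
python3 -c "
from mv import *;st()"
```

```text
t2.93 pos [ 0.5898 -0.141   0.1436] rot [ 1.7987e+02 -1.6000e-01  8.2480e+01] F [ 0.3 -0.1 -0.1] T [-0.005 -0.018  0.002] w 62.1 q [ 28.7  27.6 -27.   96.8  14.1  58.8 -10.5]
```

Call:
play_rows(
  deltas=[
    [[0, 0, 0, 0, 0, 0], [0, 0, 0, 0, 0, 0], [0, 0, 0, 0, 0, 0]],
  ],
  jaw=48,
)

```text
time: 3.18
tool_pos: [0.5901, -0.1409, 0.144]
ee_rot: [179.8, -0.2, 82.5]
contact_force: [0.9, -0.1, 0.8]
gripper_width: 0.048
```

```bash
python3 -c "
from mv import *;st()"; python3 tips.py 5 >/dev/null
```

```text
t3.18 pos [ 0.5901 -0.1409  0.144 ] rot [ 1.7984e+02 -1.6000e-01  8.2490e+01] F [ 0.9 -0.1  0.8] T [ 0.05   0.013 -0.051] w 48.0 q [ 28.7  27.6 -27.   96.8  14.1  58.8 -10.5]
```

View pics/s5.png

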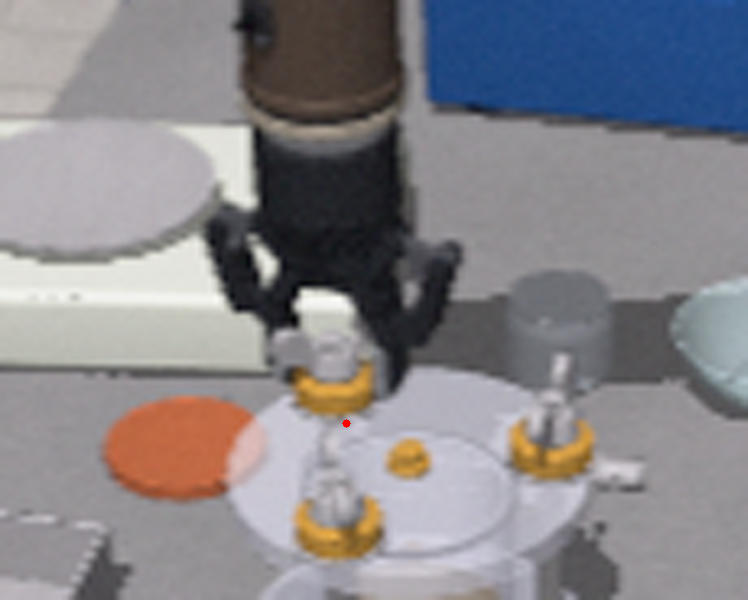

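Call:
play_rows(
  deltas=[
    [[0, 0, 0, 0, 0, 0], [0, 0, 0, 0, 0, 0], [0, 0, 0, 0, 0, 0]],
  ],
  jaw=38,
)

```text
time: 3.48
tool_pos: [0.5917, -0.1412, 0.1449]
ee_rot: [179.6, -0.2, 82.5]
contact_force: [5.5, -0.5, 3.9]
gripper_width: 0.0413
```

```bash
cat > s.py <<'E'
from mv import *
o=st();print('tau',o['tau'].round(3))
E
python3 s.py
```

```text
t3.48 pos [ 0.5917 -0.1412  0.1449] rot [ 1.7964e+02 -1.6000e-01  8.2480e+01] F [ 5.5 -0.5  3.9] T [-0.25  -1.164 -0.026] w 41.3 q [ 28.7  27.6 -27.   96.7  14.1  58.8 -10.5]
tau [ 1.3100e-01 -5.7218e+01 -5.6790e+00 -2.3075e+01 -3.7700e-01  1.8190e+00
  1.3000e-02]
```

Call:
play_rows(
  deltas=[
    [[-0.0005, -0.002, 0, 0, 0, 0], [-0.0005, -0.002, 0, 0, 0, 0]],
  ],
)

```text
time: 3.65
tool_pos: [0.5917, -0.1412, 0.145]
ee_rot: [179.5, -0.2, 82.5]
contact_force: [5.8, -0.3, -1.7]
gripper_width: 0.0411
```

```bash
python3 s.py; python3 tips.py 6 >/dev/null
```

```text
t3.65 pos [ 0.5917 -0.1412  0.145 ] rot [179.51  -0.18  82.49] F [ 5.8 -0.3 -1.7] T [-0.131 -1.368 -0.004] w 41.1 q [ 28.7  27.5 -27.1  96.8  14.1  58.6 -10.5]
tau [ 6.2800e-01 -6.0119e+01 -5.6650e+00 -2.4469e+01 -2.2800e-01  2.0850e+00
  2.7000e-02]
```

View pics/s6.png

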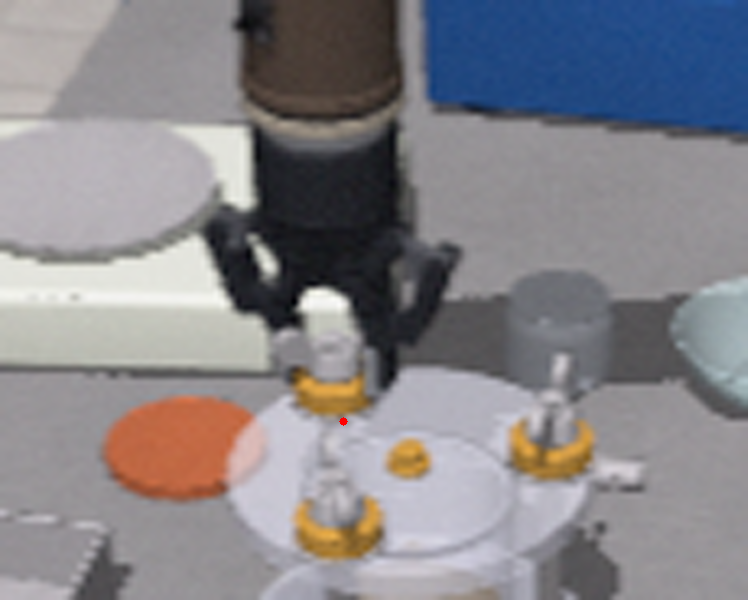

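Call:
play_rows(
  deltas=[
    [[0, 0, 0, 0, 0, 0.015], [0, 0, 0, 0, 0, 0.03], [0, 0, 0, 0, 0, 0.045], [0, 0, 0, 0, 0, 0.06], [0, 0, 0, 0, 0, 0.06]],
  ],
)

```text
time: 4.12
tool_pos: [0.5917, -0.1411, 0.1449]
ee_rot: [179.6, -0.3, 60.7]
contact_force: [2.7, -0.8, -0.4]
gripper_width: 0.0408
```

```bash
python3 s.py
```

```text
t4.12 pos [ 0.5917 -0.1411  0.1449] rot [179.62  -0.34  60.65] F [ 2.7 -0.8 -0.4] T [-0.239 -0.617 -0.053] w 40.8 q [ 25.2  26.7 -22.2  97.1  11.4  58.  -30.1]
tau [ -0.23  -59.883  -4.48  -25.998  -0.4     0.986  -1.511]
```

Call:
play_rows(
  deltas=[
    [[0, 0, 0, 0, 0, 0.01], [0, 0, 0, 0, 0, 0.02], [0, 0, 0, 0, 0, 0.02]],
  ],
)

```text
time: 4.37
tool_pos: [0.5917, -0.1411, 0.1448]
ee_rot: [179.7, -0.4, 53.5]
contact_force: [3.5, -1.8, -0.6]
gripper_width: 0.041
```

```bash
python3 s.py
```

```text
t4.37 pos [ 0.5917 -0.1411  0.1448] rot [179.67  -0.38  53.47] F [ 3.5 -1.8 -0.6] T [-0.213 -0.602  0.009] w 41.0 q [ 24.1  26.5 -20.6  97.1  10.5  57.8 -36.6]
tau [ -0.213 -59.47   -4.132 -25.948  -0.323   0.894  -1.009]
```

Call:
play_rows(
  deltas=[
    [[0, 0, 0, 0, 0, 0], [0, 0, 0, 0, 0, 0]],
  ],
)

```text
time: 4.53
tool_pos: [0.5917, -0.1411, 0.1448]
ee_rot: [179.7, -0.4, 53.7]
contact_force: [2.6, -0.8, 1.4]
gripper_width: 0.0408
```

```bash
python3 s.py
```

```text
t4.53 pos [ 0.5917 -0.1411  0.1448] rot [179.66  -0.37  53.66] F [ 2.6 -0.8  1.4] T [-0.156 -0.608 -0.   ] w 40.8 q [ 24.1  26.5 -20.6  97.1  10.5  57.8 -36.4]
tau [-9.1000e-02 -5.9186e+01 -4.2650e+00 -2.5865e+01 -2.0800e-01  8.7400e-01
 -9.0000e-03]
```

Call:
play_rows(
  deltas=[
    [[0, 0, 0, 0, 0, 0.01], [0, 0, 0, 0, 0, 0.02], [0, 0, 0, 0, 0, 0.02], [0, 0, 0, 0, 0, 0.02], [0, 0, 0, 0, 0, 0.02]],
  ],
)

```text
time: 4.95
tool_pos: [0.5917, -0.1411, 0.1448]
ee_rot: [179.7, -0.4, 46.6]
contact_force: [2.7, -0.6, -0.3]
gripper_width: 0.0409
```

```bash
python3 s.py
```

```text
t4.95 pos [ 0.5917 -0.1411  0.1448] rot [179.71  -0.41  46.63] F [ 2.7 -0.6 -0.3] T [-0.135 -0.638  0.019] w 40.9 q [ 23.   26.3 -19.1  97.2   9.7  57.7 -42.7]
tau [-1.1000e-02 -5.9401e+01 -3.8430e+00 -2.5979e+01 -1.8800e-01  9.0800e-01
 -9.0000e-03]
```

Call:
play_rows(
  deltas=[
    [[0, 0, 0, 0, 0, 0.01], [0, 0, 0, 0, 0, 0.02], [0, 0, 0, 0, 0, 0.02], [0, 0, 0, 0, 0, 0.02], [0, 0, 0, 0, 0, 0.02]],
  ],
)

```text
time: 5.37
tool_pos: [0.5917, -0.1411, 0.1447]
ee_rot: [179.8, -0.4, 39.6]
contact_force: [3.1, -1.3, -0.5]
gripper_width: 0.041
```

```bash
python3 s.py
```

```text
t5.37 pos [ 0.5917 -0.1411  0.1447] rot [179.77  -0.44  39.6 ] F [ 3.1 -1.3 -0.5] T [-0.188 -0.619 -0.057] w 41.0 q [ 21.9  26.1 -17.5  97.3   8.9  57.5 -49.1]
tau [ 4.0000e-03 -5.9533e+01 -3.4430e+00 -2.6047e+01 -1.8700e-01  9.3500e-01
 -9.0000e-03]
```

Call:
play_rows(
  deltas=[
    [[0, 0, 0, 0, 0, 0.01], [0, 0, 0, 0, 0, 0.02], [0, 0, 0, 0, 0, 0.02], [0, 0, 0, 0, 0, 0.02], [0, 0, 0, 0, 0, 0.02]],
  ],
)

```text
time: 5.78
tool_pos: [0.5917, -0.1411, 0.1447]
ee_rot: [179.8, -0.5, 32.6]
contact_force: [2.7, -0.8, -0.6]
gripper_width: 0.041
```

```bash
python3 s.py
```

```text
t5.78 pos [ 0.5917 -0.1411  0.1447] rot [179.82  -0.46  32.56] F [ 2.7 -0.8 -0.6] T [-0.245 -0.656 -0.01 ] w 41.0 q [ 20.8  25.9 -16.   97.4   8.   57.4 -55.4]
tau [ 1.5000e-02 -5.9587e+01 -3.0490e+00 -2.6093e+01 -1.8600e-01  9.5100e-01
  3.0000e-03]
```

Call:
play_rows(
  deltas=[
    [[0, 0, 0, 0, 0, 0.01], [0, 0, 0, 0, 0, 0.02], [0, 0, 0, 0, 0, 0.02], [0, 0, 0, 0, 0, 0.02], [0, 0, 0, 0, 0, 0.02]],
  ],
)

```text
time: 6.2
tool_pos: [0.5917, -0.1411, 0.1447]
ee_rot: [179.9, -0.5, 25.5]
contact_force: [2.7, -0.5, -0.5]
gripper_width: 0.0411
```

```bash
python3 s.py
```

```text
t6.20 pos [ 0.5917 -0.1411  0.1447] rot [179.88  -0.47  25.51] F [ 2.7 -0.5 -0.5] T [-0.235 -0.624 -0.019] w 41.1 q [ 19.6  25.7 -14.4  97.5   7.2  57.2 -61.8]
tau [ 2.7000e-02 -5.9542e+01 -2.6630e+00 -2.6134e+01 -1.8500e-01  9.4200e-01
  3.8000e-02]
```

Call:
play_rows(
  deltas=[
    [[0, 0, 0, 0, 0, 0.01], [0, 0, 0, 0, 0, 0.02], [0, 0, 0, 0, 0, 0.02], [0, 0, 0, 0, 0, 0.02], [0, 0, 0, 0, 0, 0.02]],
  ],
)

```text
time: 6.62
tool_pos: [0.5917, -0.1411, 0.1447]
ee_rot: [179.9, -0.5, 18.5]
contact_force: [2.2, -0.4, -1.1]
gripper_width: 0.0409
```

```bash
python3 s.py
```

```text
t6.62 pos [ 0.5917 -0.1411  0.1447] rot [179.95  -0.49  18.47] F [ 2.2 -0.4 -1.1] T [-0.311 -0.625 -0.009] w 40.9 q [ 18.5  25.6 -12.9  97.6   6.4  57.1 -68.2]
tau [  0.085 -59.534  -2.247 -26.137  -0.187   0.964   0.061]
```

Call:
play_rows(
  deltas=[
    [[0, 0, 0, 0, 0, 0.01], [0, 0, 0, 0, 0, 0.02], [0, 0, 0, 0, 0, 0.02], [0, 0, 0, 0, 0, 0.02], [0, 0, 0, 0, 0, 0.02]],
  ],
)

```text
time: 7.03
tool_pos: [0.5917, -0.1411, 0.1447]
ee_rot: [-180.0, -0.5, 11.4]
contact_force: [2.8, 0.8, 0.4]
gripper_width: 0.0408
```

```bash
python3 s.py
```

```text
t7.03 pos [ 0.5917 -0.1411  0.1447] rot [-179.99   -0.49   11.42] F [2.8 0.8 0.4] T [-0.309 -0.622 -0.009] w 40.8 q [ 17.4  25.5 -11.4  97.6   5.6  57.  -74.5]
tau [  0.131 -59.527  -1.847 -26.131  -0.19    0.978   0.089]
```

Call:
play_rows(
  deltas=[
    [[0, 0, 0, 0, 0, 0.004], [0, 0, 0, 0, 0, 0.008], [0, 0, 0, 0, 0, 0.012], [0, 0, 0, 0, 0, 0.016]],
  ],
)

```text
time: 7.37
tool_pos: [0.5917, -0.141, 0.1447]
ee_rot: [-179.9, -0.5, 5.5]
contact_force: [2.9, -0.6, -0.3]
gripper_width: 0.0411
```

```bash
python3 s.py; python3 tips.py 7 >/dev/null; python3 s.py
```

```text
t7.37 pos [ 0.5917 -0.141   0.1447] rot [-179.95   -0.49    5.54] F [ 2.9 -0.6 -0.3] T [-0.394 -0.671  0.213] w 41.1 q [ 16.4  25.4 -10.1  97.7   4.9  56.9 -79.8]
tau [  0.885 -59.501  -1.542 -26.129  -0.383   1.026   0.236]
t7.42 pos [ 0.5917 -0.1411  0.1447] rot [-179.94   -0.49    5.44] F [2.9 0.2 0. ] T [-0.415 -0.69   0.106] w 41.1 q [ 16.4  25.4 -10.1  97.7   4.9  56.9 -79.9]
tau [  0.441 -59.552  -1.451 -26.14   -0.382   1.02    0.166]
```

View pics/s7.png

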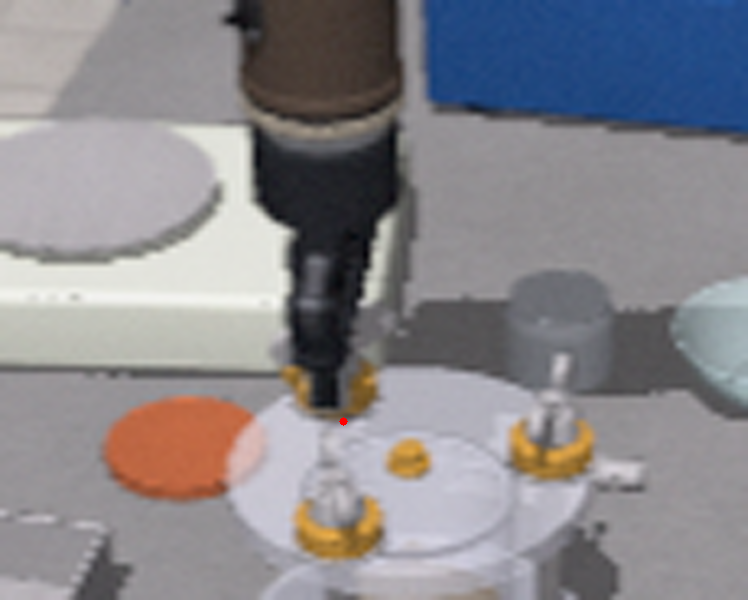

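Call:
play_rows(
  deltas=[
    [[0, 0, 0, 0, 0, 0], [0, 0, 0, 0, 0, 0], [0, 0, 0, 0, 0, 0]],
  ],
  jaw=60,
)

```text
time: 7.67
tool_pos: [0.5909, -0.1409, 0.1444]
ee_rot: [-179.9, -0.4, 5.4]
contact_force: [0.6, 0.2, 0.4]
gripper_width: 0.0598
```

Call:
play_rows(
  deltas=[
    [[0, 0, -0.05, 0, 0, 0], [0, 0, -0.1, 0, 0, 0], [0, 0, -0.17, 0, 0, 0], [0, 0, -0.18, 0, 0, 0], [0, 0, -0.18, 0, 0, 0]],
  ],
)

```text
time: 8.08
tool_pos: [0.5915, -0.1413, 0.2374]
ee_rot: [-180.0, -0.7, 5.4]
contact_force: [-0.9, -0.8, -0.7]
gripper_width: 0.06
```

```bash
python3 s.py; python3 tips.py 8 >/dev/null; python3 mv.py .592 -.1405 .235 100
```

```text
t8.08 pos [ 0.5915 -0.1413  0.2374] rot [-179.99   -0.66    5.43] F [-0.9 -0.8 -0.7] T [-0.002  0.003 -0.007] w 60.0 q [ 16.7  20.6 -10.2  91.6   3.7  67.5 -78.9]
tau [ 5.3000e-02 -5.8174e+01 -1.3550e+00 -3.1616e+01 -3.6000e-02  3.7500e-01
  3.7000e-02]
t8.13 pos [ 0.5905 -0.1412  0.2352] rot [-179.94   -0.48    5.43] F [-0.2  1.  -1.4] T [-0.047 -0.016 -0.014] w 60.3 q [ 16.7  20.7 -10.2  91.8   3.7  67.4 -78.9]
row [0.0032, -0.0011, 0.0005, 0.001, -0.0011, -0.2627]
```

View pics/s8.png

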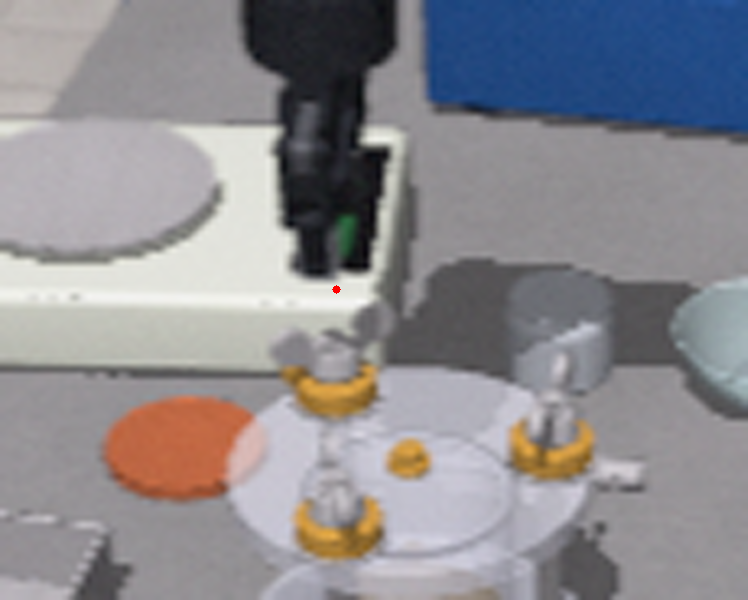

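Call:
play_rows(
  deltas=[
    [[0.003, -0.001, 0, 0, 0, -0.15], [0.003, -0.001, 0, 0, 0, -0.15], [0.003, -0.001, 0, 0, 0, -0.15], [0.003, -0.001, 0, 0, 0, -0.15], [0.003, -0.001, 0, 0, 0, -0.15]],
  ],
  jaw=46,
)

```text
time: 8.55
tool_pos: [0.5908, -0.1403, 0.2331]
ee_rot: [179.9, -0.3, 41.6]
contact_force: [0.3, 0.0, -0.6]
gripper_width: 0.0463
```

Call:
play_rows(
  deltas=[
    [[0, 0, 0, 0, 0, -0.15], [0, 0, 0, 0, 0, -0.15], [0, 0, 0, 0, 0, -0.15], [0, 0, 0, 0, 0, -0.15], [0, 0, 0, 0, 0, -0.15]],
  ],
)

```text
time: 8.97
tool_pos: [0.5896, -0.1402, 0.231]
ee_rot: [179.9, -0.2, 77.4]
contact_force: [-0.2, 0.4, 0.3]
gripper_width: 0.0462
```

Call:
play_rows(
  deltas=[
    [[0, 0, 0, 0, 0, -0.15], [0, 0, 0, 0, 0, -0.15], [0, 0, 0, 0, 0, -0.15], [0, 0, 0, 0, 0, -0.15], [0, 0, 0, 0, 0, -0.15]],
  ],
)

```text
time: 9.38
tool_pos: [0.5884, -0.14, 0.229]
ee_rot: [179.9, -0.2, 113.2]
contact_force: [0.1, -0.1, -0.5]
gripper_width: 0.0462
```

Call:
play_rows(
  deltas=[
    [[0, 0, 0, 0, 0, -0.15], [0, 0, 0, 0, 0, -0.15], [0, 0, 0, 0, 0, -0.15], [0, 0, 0, 0, 0, -0.15], [0, 0, 0, 0, 0, -0.15]],
  ],
)

```text
time: 9.8
tool_pos: [0.5872, -0.1398, 0.2269]
ee_rot: [179.8, -0.3, 149.1]
contact_force: [-0.6, -0.1, -0.0]
gripper_width: 0.046
```

```bash
python3 mv.py .592 -.1405 .235 190
```

```text
t9.80 pos [ 0.5872 -0.1398  0.2269] rot [179.78  -0.26 149.05] F [-0.6 -0.1 -0. ] T [-0.005  0.013  0.023] w 46.0 q [ 36.5  25.3 -38.1  90.9  16.   69.6  54.4]
row [-0.0088, 0.0038, -0.0161, 0.0008, -0.0005, -0.1138]
```

Call:
play_rows(
  deltas=[
    [[-0.009, 0.004, -0.02, 0, 0, -0.114], [-0.009, 0.004, -0.02, 0, 0, -0.114], [-0.009, 0.004, -0.02, 0, 0, -0.114], [-0.009, 0.004, -0.02, 0, 0, -0.114], [-0.009, 0.004, -0.02, 0, 0, -0.114]],
  ],
)

```text
time: 10.22
tool_pos: [0.5911, -0.1403, 0.235]
ee_rot: [179.6, -0.2, -175.1]
contact_force: [0.1, 0.1, 0.1]
gripper_width: 0.046
```

```bash
python3 mv.py .592 -.141 .235 190
```

```text
t10.22 pos [ 0.5911 -0.1403  0.235 ] rot [ 179.6    -0.22 -175.13] F [0.1 0.1 0.1] T [-0.009 -0.023  0.096] w 46.0 q [ 41.1  27.4 -45.8  89.3  19.9  72.1  87.1]
row [-0.0017, -0.0016, -0.0001, 0.0011, -0.0006, -0.0143]
```

Call:
play_rows(
  deltas=[
    [[-0.002, -0.001, 0.0, 0, 0, -0.014], [-0.002, -0.001, 0.04, 0, 0, -0.014], [-0.002, -0.001, 0.08, 0, 0, -0.014], [-0.002, -0.001, 0.08, 0, 0, -0.014]],
  ],
)

```text
time: 10.55
tool_pos: [0.5887, -0.1404, 0.1896]
ee_rot: [179.4, -0.6, -170.1]
contact_force: [-0.6, 0.1, -1.4]
gripper_width: 0.0459
```

```bash
python3 tips.py 9 >/dev/null; python3 mv.py .592 -.141 .172 190
```

```text
t10.60 pos [ 0.5896 -0.1403  0.1917] rot [ 179.42   -0.51 -170.08] F [-0.1  0.1 -1.2] T [-0.049  0.047  0.01 ] w 46.3 q [ 41.2  29.9 -46.   92.3  22.2  68.2  90.3]
row [-0.0048, -0.0025, 0.0394, 0.0016, -0.0014, -0.0002]
```

View pics/s9.png

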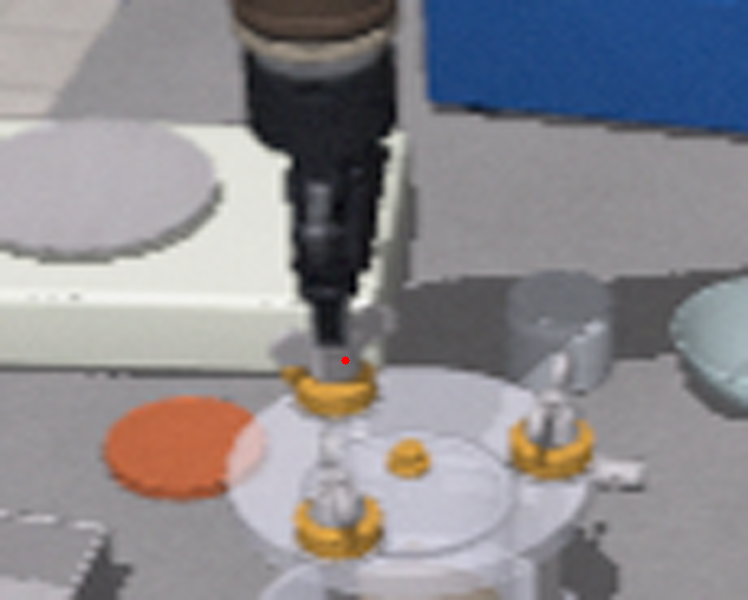

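Call:
play_rows(
  deltas=[
    [[-0.005, -0.002, 0.03, 0, 0, 0], [-0.005, -0.002, 0.042, 0, 0, 0], [-0.005, -0.002, 0.042, 0, 0, 0]],
  ],
)

```text
time: 10.85
tool_pos: [0.5911, -0.1407, 0.1691]
ee_rot: [179.4, -0.7, -170.1]
contact_force: [-0.5, 0.6, -0.4]
gripper_width: 0.0458
```

Call:
play_rows(
  deltas=[
    [[0, 0, 0, 0, 0, 0.05], [0, 0, 0, 0, 0, 0.08], [0, 0, 0, 0, 0, 0.1], [0, 0, 0, 0, 0, 0.1], [0, 0, 0, 0, 0, 0.1]],
  ],
)

```text
time: 11.27
tool_pos: [0.5913, -0.1406, 0.1699]
ee_rot: [179.9, -0.9, 153.8]
contact_force: [0.1, 0.2, -0.4]
gripper_width: 0.0465
```

```bash
python3 s.py; python3 tips.py 10 >/dev/null
```

```text
t11.27 pos [ 0.5913 -0.1406  0.1699] rot [179.85  -0.87 153.78] F [ 0.1  0.2 -0.4] T [ 0.005  0.    -0.009] w 46.5 q [ 35.4  28.9 -37.1  93.7  18.3  64.5  57.3]
tau [  1.485 -59.327 -10.048 -28.388   0.237   0.119   2.192]
```

View pics/s10.png

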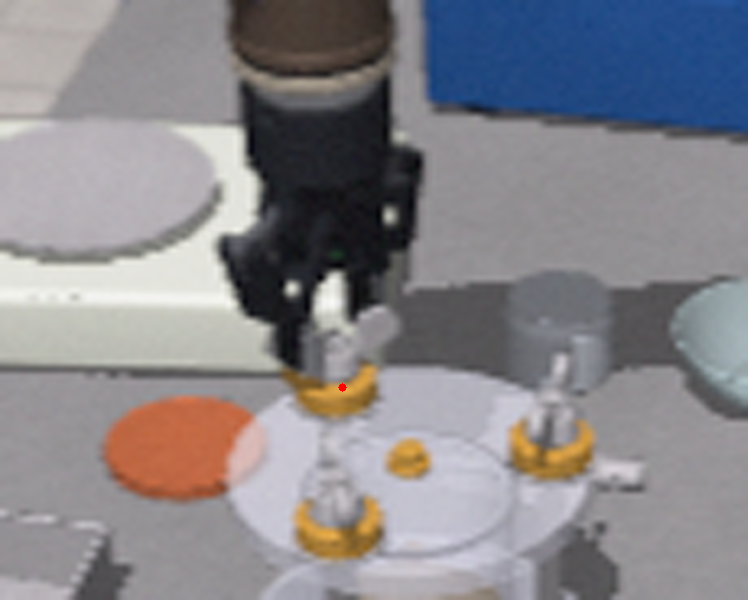

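Call:
play_rows(
  deltas=[
    [[0, 0, 0, 0, 0, 0.1], [0, 0, 0, 0, 0, 0.1], [0, 0, 0, 0, 0, 0.1], [0, 0, 0, 0, 0, 0.1], [0, 0, 0, 0, 0, 0.1]],
  ],
)

```text
time: 11.73
tool_pos: [0.5917, -0.1407, 0.1707]
ee_rot: [-179.7, -0.7, 118.1]
contact_force: [-0.1, -1.0, -0.7]
gripper_width: 0.0461
```

Call:
play_rows(
  deltas=[
    [[0, 0, 0, 0, 0, 0.1], [0, 0, 0, 0, 0, 0.1], [0, 0, 0, 0, 0, 0.1], [0, 0, 0, 0, 0, 0.1], [0, 0, 0, 0, 0, 0.1]],
  ],
)

```text
time: 12.15
tool_pos: [0.5918, -0.1409, 0.1713]
ee_rot: [-179.3, -0.4, 82.3]
contact_force: [-0.2, -0.8, -0.3]
gripper_width: 0.0457
```

```bash
python3 s.py; python3 tips.py 11 >/dev/null
```

```text
t12.15 pos [ 0.5918 -0.1409  0.1713] rot [-179.32   -0.38   82.33] F [-0.2 -0.8 -0.3] T [-0.241  0.054  0.034] w 45.7 q [ 24.7  25.8 -21.5  94.4   9.9  62.4  -7.2]
tau [ 8.8900e-01 -6.0078e+01 -6.1000e+00 -2.8989e+01 -9.4000e-02  3.2000e-02
  2.2310e+00]
```

View pics/s11.png

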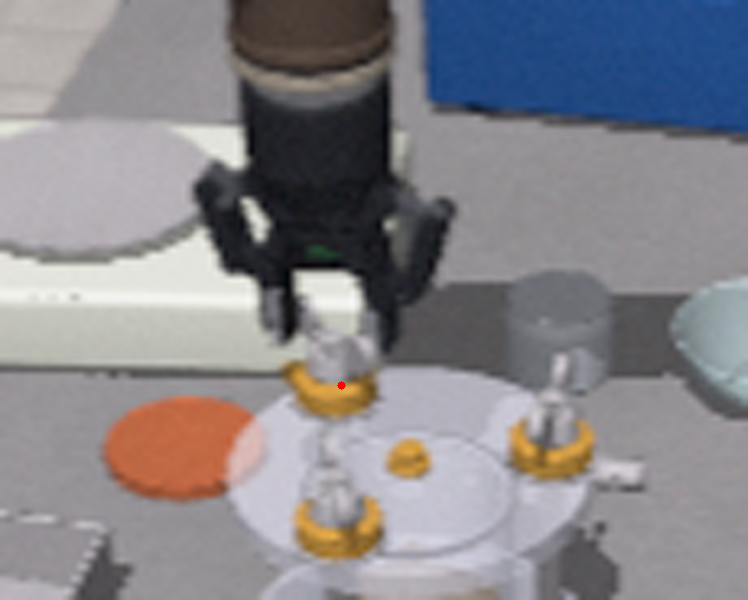

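Call:
play_rows(
  deltas=[
    [[0, 0, 0.003, 0, 0, 0.1], [0, 0, 0.003, 0, 0, 0.1], [0, 0, 0.003, 0, 0, 0.1], [0, 0, 0.003, 0, 0, 0.1], [0, 0, 0.003, 0, 0, 0.1]],
  ],
)

```text
time: 12.62
tool_pos: [0.5919, -0.1408, 0.1703]
ee_rot: [-179.2, 0.1, 46.7]
contact_force: [-0.4, -0.5, 0.1]
gripper_width: 0.0459
```

Call:
play_rows(
  deltas=[
    [[0, 0, 0.002, 0, 0, 0.1], [0, 0, 0.002, 0, 0, 0.1], [0, 0, 0.002, 0, 0, 0.1], [0, 0, 0.002, 0, 0, 0.1], [0, 0, 0.002, 0, 0, 0.1]],
  ],
)

```text
time: 13.03
tool_pos: [0.5917, -0.1406, 0.1697]
ee_rot: [-179.4, 0.5, 10.9]
contact_force: [-1.2, -0.4, -0.8]
gripper_width: 0.0463
```

Call:
play_rows(
  deltas=[
    [[0, 0, 0.002, 0, 0, 0.1], [0, 0, 0.002, 0, 0, 0.1], [0, 0, 0.002, 0, 0, 0.1], [0, 0, 0.002, 0, 0, 0.1], [0, 0, 0.002, 0, 0, 0.1]],
  ],
)

```text
time: 13.45
tool_pos: [0.5919, -0.1402, 0.1691]
ee_rot: [-179.8, 0.8, -24.9]
contact_force: [-0.1, -0.6, 0.4]
gripper_width: 0.0462
```

```bash
python3 s.py
```

```text
t13.45 pos [ 0.5919 -0.1402  0.1691] rot [-179.82    0.75  -24.92] F [-0.1 -0.6  0.4] T [-0.107 -0.007  0.021] w 46.2 q [   8.1   24.2    1.2   95.8   -1.    60.8 -105.2]
tau [  1.256 -59.691  -0.14  -28.834   0.081   0.104   2.237]
```

Call:
play_rows(
  deltas=[
    [[0, 0, 0.002, 0, 0, 0.1], [0, 0, 0.002, 0, 0, 0.1], [0, 0, 0.002, 0, 0, 0.1], [0, 0, 0.002, 0, 0, 0.1], [0, 0, 0.002, 0, 0, 0.1]],
  ],
)

```text
time: 13.87
tool_pos: [0.5922, -0.1402, 0.1685]
ee_rot: [179.7, 0.7, -60.7]
contact_force: [0.1, -0.8, -0.3]
gripper_width: 0.0459
```

Call:
play_rows(
  deltas=[
    [[0, 0, 0, 0, 0, -0.02], [0, 0, -0.05, 0, 0, -0.04], [0, 0, -0.12, 0, 0, -0.04], [0, 0, -0.14, 0, 0, -0.05], [0, 0, -0.14, 0, 0, -0.07]],
  ],
)

```text
time: 14.28
tool_pos: [0.595, -0.1408, 0.2429]
ee_rot: [-179.8, 0.4, -35.1]
contact_force: [-0.1, -0.3, -0.8]
gripper_width: 0.0458
```

```bash
python3 s.py; python3 tips.py 12 >/dev/null
```

```text
t14.28 pos [ 0.595  -0.1408  0.2429] rot [-179.77    0.41  -35.09] F [-0.1 -0.3 -0.8] T [-0.019  0.029  0.035] w 45.8 q [   6.    20.7    4.1   90.6   -2.    69.  -114.6]
tau [ -1.66  -57.837   2.641 -31.216  -0.269   0.585  -3.525]
```

View pics/s12.png

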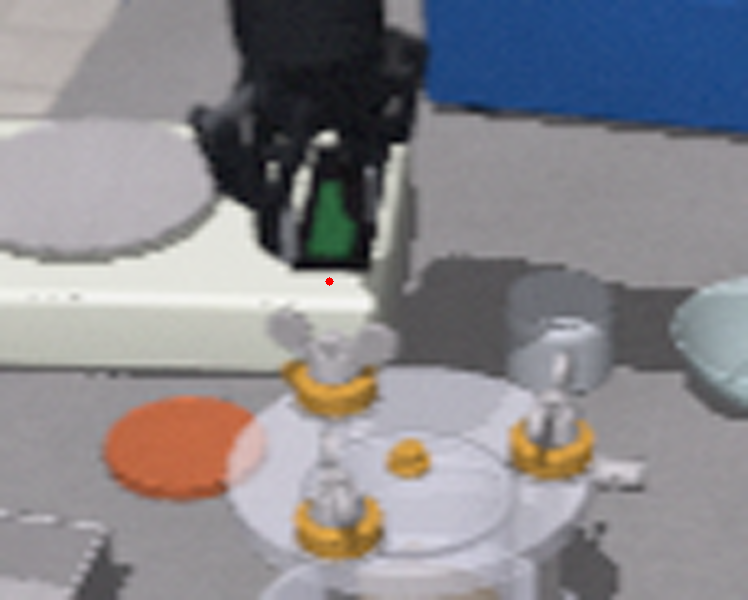

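```bash
cat > wa.py <<'E'
import sys
from h import *
a=np.load(f"pics/side{sys.argv[1]}.npz");W=cloud("side",a['d'])
r=W[...,:2]-np.array([.595,-.138])
m=(a['d']>0)&(np.hypot(r[...,0],r[...,1])<.042)&(W[...,2]>.188)&(W[...,2]<.2225)
q=r[m];z=W[m][:,2]
best=min(((np.minimum(np.minimum(np.abs(q@[-np.sin(t),np.cos(t)]).clip(.003)-.003,np.hypot(*q.T).clip(.0085)-.0085),.01)**2).sum(),t) for t in np.radians(np.arange(0,180,.5)))
print('wing az',np.degrees(best[1]),len(q),best[0],'ztop',np.percentile(z[np.hypot(*q.T)>.015],[90,97]))
E
python3 wa.py 12; python3 wa.py 2; python3 wa.py 0;python3 wa.py 8
```

```text
wing az 175.5 122 0.00038970957380508853 ztop [0.21529727 0.21822318]
wing az 43.0 121 0.0003702891167453501 ztop [0.2160382  0.21843218]
wing az 42.0 124 0.0005584563149052457 ztop [0.21752852 0.21896984]
wing az 41.5 123 0.0003423289162305328 ztop [0.21770764 0.21827982]
```

Call:
play_rows(
  deltas=[
    [[0, 0, -0.003, 0, 0, -0.15], [0, 0, -0.003, 0, 0, -0.15], [0, 0, -0.003, 0, 0, -0.15], [0, 0, -0.003, 0, 0, -0.15], [0, 0, -0.003, 0, 0, -0.15]],
  ],
)

```text
time: 14.75
tool_pos: [0.594, -0.1401, 0.2424]
ee_rot: [-179.5, 0.5, 0.7]
contact_force: [-0.4, 0.6, 0.7]
gripper_width: 0.0462
```

Call:
play_rows(
  deltas=[
    [[0, 0, -0.004, 0, 0, -0.15], [0, 0, -0.004, 0, 0, -0.15], [0, 0, -0.004, 0, 0, -0.15], [0, 0, -0.004, 0, 0, -0.15], [0, 0, -0.004, 0, 0, -0.15]],
  ],
)

```text
time: 15.17
tool_pos: [0.5938, -0.1398, 0.2442]
ee_rot: [-179.3, 0.1, 36.5]
contact_force: [-0.6, 0.6, -0.4]
gripper_width: 0.046
```

Call:
play_rows(
  deltas=[
    [[0, 0, -0.004, 0, 0, -0.15], [0, 0, -0.004, 0, 0, -0.15], [0, 0, -0.004, 0, 0, -0.15], [0, 0, -0.004, 0, 0, -0.15], [0, 0, -0.004, 0, 0, -0.15]],
  ],
)

```text
time: 15.58
tool_pos: [0.5937, -0.1394, 0.246]
ee_rot: [-179.4, -0.3, 72.3]
contact_force: [-0.4, -1.0, 0.4]
gripper_width: 0.0463
```

Call:
play_rows(
  deltas=[
    [[0, 0, -0.004, 0, 0, -0.15], [0, 0, -0.004, 0, 0, -0.15], [0, 0, -0.004, 0, 0, -0.15], [0, 0, -0.004, 0, 0, -0.15], [0, 0, -0.004, 0, 0, -0.15]],
  ],
)

```text
time: 16.0
tool_pos: [0.5935, -0.1391, 0.2478]
ee_rot: [-179.7, -0.6, 108.2]
contact_force: [-0.4, 0.4, -0.8]
gripper_width: 0.046
```

```bash
python3 mv.py .592 -.141 .22 136
```

```text
t16.00 pos [ 0.5935 -0.1391  0.2478] rot [-179.67   -0.64  108.15] F [-0.4  0.4 -0.8] T [-0.058 -0.057 -0.009] w 46.0 q [ 25.3  22.4 -22.5  88.8   8.4  71.1  19.7]
row [-0.0033, -0.0037, 0.0556, -0.0005, -0.002, -0.0773]
```

Call:
play_rows(
  deltas=[
    [[-0.003, -0.004, 0.02, 0, -0.002, -0.08], [-0.003, -0.004, 0.04, 0, -0.002, -0.08], [-0.003, -0.004, 0.05, 0, -0.002, -0.08], [-0.003, -0.004, 0.05, 0, -0.002, -0.08], [-0.003, -0.004, 0.1, 0, -0.002, -0.08]],
  ],
)

```text
time: 16.42
tool_pos: [0.5941, -0.1405, 0.2014]
ee_rot: [180.0, 0.3, 137.5]
contact_force: [0.9, 0.3, 0.2]
gripper_width: 0.0459
```

```bash
python3 mv.py .592 -.141 .168 136
```

```text
t16.42 pos [ 0.5941 -0.1405  0.2014] rot [179.95   0.28 137.53] F [0.9 0.3 0.2] T [-0.04  -0.084  0.01 ] w 45.9 q [ 29.   24.8 -27.9  92.7  12.6  65.3  45.6]
row [0.0027, -0.0036, 0.0667, 0.0001, 0.0008, 0.0043]
```

Call:
play_rows(
  deltas=[
    [[0.003, -0.003, 0.04, 0, 0, 0], [0.003, -0.003, 0.066, 0, 0, 0], [0.003, -0.003, 0.066, 0, 0, 0]],
  ],
)

```text
time: 16.67
tool_pos: [0.5901, -0.1403, 0.1654]
ee_rot: [-179.9, 0.0, 137.6]
contact_force: [0.4, -0.9, -0.6]
gripper_width: 0.0463
```

Call:
play_rows(
  deltas=[
    [[0, 0, 0, 0, 0, 0.1], [0, 0, 0, 0, 0, 0.1], [0, 0, 0, 0, 0, 0.1], [0, 0, 0, 0, 0, 0.1], [0, 0, 0, 0, 0, 0.1]],
  ],
)

```text
time: 17.08
tool_pos: [0.5903, -0.1404, 0.1662]
ee_rot: [-180.0, 0.1, 101.4]
contact_force: [-0.2, -0.9, 0.1]
gripper_width: 0.0461
```

Call:
play_rows(
  deltas=[
    [[0, 0, 0, 0, 0, 0.1], [0, 0, 0, 0, 0, 0.1], [0, 0, 0, 0, 0, 0.1], [0, 0, 0, 0, 0, 0.1], [0, 0, 0, 0, 0, 0.1]],
  ],
)

```text
time: 17.5
tool_pos: [0.5908, -0.14, 0.1671]
ee_rot: [179.9, 0.0, 65.7]
contact_force: [0.4, 0.9, -0.7]
gripper_width: 0.0462
```

Call:
play_rows(
  deltas=[
    [[0, 0, 0, 0, 0, 0.1], [0, 0, 0, 0, 0, 0.1], [0, 0, 0, 0, 0, 0.1], [0, 0, 0, 0, 0, 0.1], [0, 0, 0, 0, 0, 0.1]],
  ],
)

```text
time: 17.92
tool_pos: [0.5915, -0.1395, 0.168]
ee_rot: [179.9, -0.1, 29.9]
contact_force: [1.3, -0.2, -1.2]
gripper_width: 0.0459
```

```bash
python3 s.py;python3 tips.py 13 >/dev/null
```

```text
t17.92 pos [ 0.5915 -0.1395  0.168 ] rot [ 1.7991e+02 -8.0000e-02  2.9870e+01] F [ 1.3 -0.2 -1.2] T [ 0.047 -0.269  0.025] w 45.9 q [ 12.1  23.9  -4.6  96.4   2.2  59.7 -53.3]
tau [  1.69  -59.506  -1.104 -28.379   0.288   0.403   2.239]
```

View pics/s13.png

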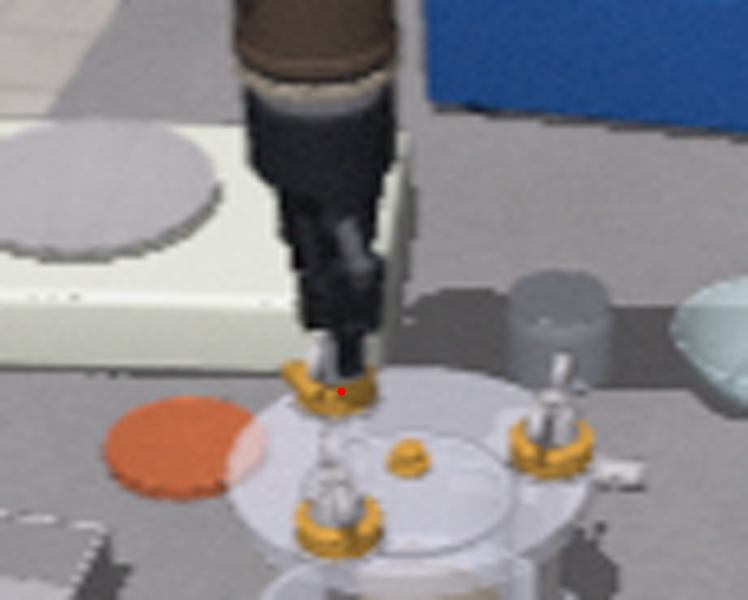

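Call:
play_rows(
  deltas=[
    [[0, 0, 0.001, 0, 0, 0.1], [0, 0, 0.001, 0, 0, 0.1], [0, 0, 0.001, 0, 0, 0.1], [0, 0, 0.001, 0, 0, 0.1], [0, 0, 0.001, 0, 0, 0.1]],
  ],
)

```text
time: 18.38
tool_pos: [0.5922, -0.1391, 0.1683]
ee_rot: [180.0, -0.2, -5.8]
contact_force: [1.2, -0.5, 0.3]
gripper_width: 0.0458
```

```bash
python3 s.py
```

```text
t18.38 pos [ 0.5922 -0.1391  0.1683] rot [179.99  -0.18  -5.78] F [ 1.2 -0.5  0.3] T [-0.046 -0.216  0.038] w 45.8 q [  6.5  23.6   2.9  96.8  -1.3  59.5 -85.9]
tau [  1.575 -58.94    0.502 -28.223   0.241   0.406   2.234]
```

Call:
play_rows(
  deltas=[
    [[0, 0, 0.001, 0, 0, 0.1], [0, 0, 0.001, 0, 0, 0.1], [0, 0, 0.001, 0, 0, 0.1], [0, 0, 0.001, 0, 0, 0.1]],
  ],
)

```text
time: 18.72
tool_pos: [0.5927, -0.139, 0.1686]
ee_rot: [-179.9, -0.2, -34.4]
contact_force: [-0.2, -0.9, -0.0]
gripper_width: 0.0458
```

```bash
python3 s.py
```

```text
t18.72 pos [ 0.5927 -0.139   0.1686] rot [-179.89   -0.2   -34.43] F [-0.2 -0.9 -0. ] T [-0.147 -0.201  0.026] w 45.8 q [   2.    23.7    9.    97.    -4.2   59.4 -112.1]
tau [  1.268 -58.344   1.583 -28.125   0.105   0.375   2.226]
```

Call:
play_rows(
  deltas=[
    [[0, -0.003, 0.001, 0, 0, 0.1], [0, -0.003, 0.001, 0, 0, 0.1], [0, -0.003, 0.001, 0, 0, 0.1], [0, -0.003, 0.001, 0, 0, 0.1], [0, -0.003, 0.001, 0, 0, 0.1]],
  ],
)

```text
time: 19.13
tool_pos: [0.594, -0.1378, 0.1688]
ee_rot: [-179.7, -0.1, -70.2]
contact_force: [1.1, -1.2, 0.1]
gripper_width: 0.0456
```

```bash
python3 s.py
```

```text
t19.13 pos [ 0.594  -0.1378  0.1688] rot [-1.7974e+02 -1.1000e-01 -7.0240e+01] F [ 1.1 -1.2  0.1] T [-0.244 -0.031 -0.004] w 45.6 q [  -3.8   24.1   16.7   97.3   -7.9   59.4 -144.7]
tau [  0.886 -57.42    2.972 -28.165  -0.058   0.195   2.21 ]
```

Call:
play_rows(
  deltas=[
    [[0, 0, 0, 0, 0, -0.02], [0, 0, -0.05, 0, 0, -0.04], [0, 0, -0.12, 0, 0, -0.04], [0, 0, -0.14, 0, 0, -0.05], [0, 0, -0.14, 0, 0, -0.07]],
  ],
)

```text
time: 19.55
tool_pos: [0.5958, -0.1378, 0.2435]
ee_rot: [-179.6, -0.5, -44.7]
contact_force: [0.6, -0.4, 0.2]
gripper_width: 0.0457
```

```bash
python3 s.py; python3 tips.py 14 >/dev/null; python3 wa.py 14
```

```text
t19.55 pos [ 0.5958 -0.1378  0.2435] rot [-179.57   -0.5   -44.7 ] F [ 0.6 -0.4  0.2] T [-0.045  0.002 -0.021] w 45.7 q [  -0.5   20.2   12.2   91.9   -4.6   67.8 -122.1]
tau [ -1.806 -56.196   4.165 -31.187  -0.221   0.512  -3.553]
wing az 157.5 110 0.0004793537750097252 ztop [0.21340392 0.21440835]
```

View pics/s14.png

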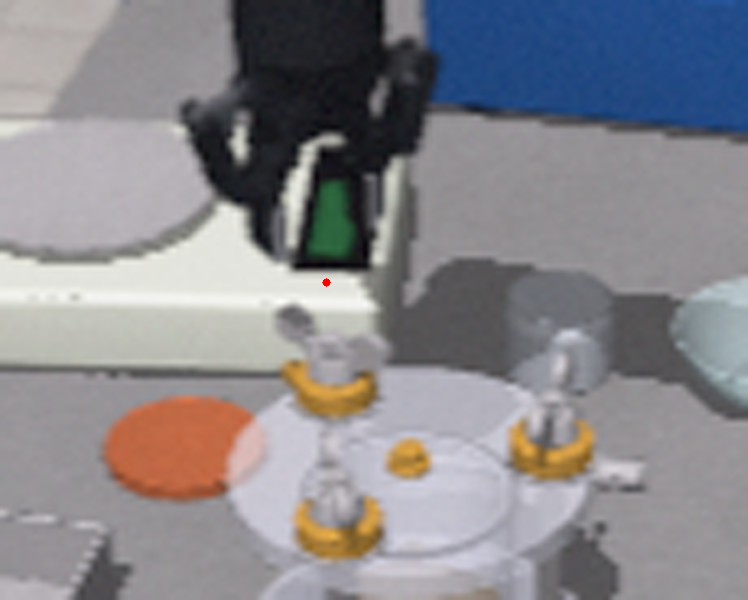

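Call:
play_rows(
  deltas=[
    [[0, 0, -0.003, 0, 0, -0.15], [0, 0, -0.003, 0, 0, -0.15], [0, 0, -0.003, 0, 0, -0.15], [0, 0, -0.003, 0, 0, -0.15], [0, 0, -0.003, 0, 0, -0.15]],
  ],
)

```text
time: 20.02
tool_pos: [0.5947, -0.1372, 0.2432]
ee_rot: [-180.0, -0.4, -8.8]
contact_force: [0.0, 1.3, 0.4]
gripper_width: 0.0461
```

Call:
play_rows(
  deltas=[
    [[0, 0, -0.003, 0, 0, -0.15], [0, 0, -0.003, 0, 0, -0.15], [0, 0, -0.003, 0, 0, -0.15], [0, 0, -0.003, 0, 0, -0.15], [0, 0, -0.003, 0, 0, -0.15]],
  ],
)

```text
time: 20.43
tool_pos: [0.5946, -0.1368, 0.2447]
ee_rot: [179.8, -0.3, 27.0]
contact_force: [0.2, -0.2, -0.4]
gripper_width: 0.0459
```

Call:
play_rows(
  deltas=[
    [[0, 0, -0.003, 0, 0, -0.15], [0, 0, -0.003, 0, 0, -0.15], [0, 0, -0.003, 0, 0, -0.15], [0, 0, -0.003, 0, 0, -0.15], [0, 0, -0.003, 0, 0, -0.15]],
  ],
)

```text
time: 20.85
tool_pos: [0.5943, -0.1364, 0.2462]
ee_rot: [179.7, -0.2, 62.8]
contact_force: [-0.1, 0.2, -0.2]
gripper_width: 0.0458
```

Call:
play_rows(
  deltas=[
    [[0, 0, -0.003, 0, 0, -0.15], [0, 0, -0.003, 0, 0, -0.15], [0, 0, -0.003, 0, 0, -0.15], [0, 0, -0.003, 0, 0, -0.15], [0, 0, -0.003, 0, 0, -0.15]],
  ],
)

```text
time: 21.27
tool_pos: [0.5941, -0.1361, 0.2477]
ee_rot: [179.7, 0.0, 98.6]
contact_force: [0.3, -0.1, 0.7]
gripper_width: 0.0462
```

```bash
python3 mv.py .592 -.141 .215 119
```

```text
t21.27 pos [ 0.5941 -0.1361  0.2477] rot [1.7966e+02 1.0000e-02 9.8580e+01] F [ 0.3 -0.1  0.7] T [-0.04  -0.007  0.005] w 46.2 q [ 18.8  20.9 -14.   90.1   5.2  69.3  12.5]
row [-0.0091, -0.0061, 0.0653, 0.0009, 0.0002, -0.0567]
```

Call:
play_rows(
  deltas=[
    [[-0.009, -0.006, 0.02, 0, 0, -0.057], [-0.009, -0.006, 0.05, 0, 0, -0.057], [-0.009, -0.006, 0.06, 0, 0, -0.057], [-0.009, -0.006, 0.06, 0, 0, -0.057], [-0.009, -0.006, 0.1, 0, 0, -0.057]],
  ],
)

```text
time: 21.68
tool_pos: [0.5942, -0.1411, 0.2009]
ee_rot: [179.4, 0.3, 118.9]
contact_force: [0.7, 0.2, 0.2]
gripper_width: 0.0465
```

```bash
python3 mv.py .592 -.141 .166 119
```

```text
t21.68 pos [ 0.5942 -0.1411  0.2009] rot [179.43   0.3  118.92] F [0.7 0.2 0.2] T [-0.058 -0.057 -0.052] w 46.5 q [ 21.9  23.2 -17.6  93.6   7.5  63.8  31.3]
row [0.0026, -0.0044, 0.0698, 0.0016, 0.0008, -0.0002]
```

Call:
play_rows(
  deltas=[
    [[0.002, -0.003, 0.04, 0, 0, 0], [0.002, -0.003, 0.066, 0, 0, 0], [0.002, -0.003, 0.066, 0, 0, 0]],
  ],
)

```text
time: 21.93
tool_pos: [0.5913, -0.1406, 0.1657]
ee_rot: [179.6, 0.1, 118.7]
contact_force: [-0.5, -0.0, 0.5]
gripper_width: 0.0457
```

Call:
play_rows(
  deltas=[
    [[0, 0, 0, 0, 0, 0.1], [0, 0, 0, 0, 0, 0.1], [0, 0, 0, 0, 0, 0.1], [0, 0, 0, 0, 0, 0.1], [0, 0, 0, 0, 0, 0.1]],
  ],
)

```text
time: 22.35
tool_pos: [0.5916, -0.1407, 0.167]
ee_rot: [179.6, -0.1, 82.6]
contact_force: [0.3, -1.3, -1.2]
gripper_width: 0.0461
```

```bash
python3 s.py
```

```text
t22.35 pos [ 0.5916 -0.1407  0.167 ] rot [ 1.7956e+02 -1.1000e-01  8.2610e+01] F [ 0.3 -1.3 -1.2] T [-0.151  0.106  0.019] w 46.1 q [16.1 24.1 -9.7 96.4  4.4 59.5 -2.4]
tau [  1.164 -59.542  -2.81  -29.126   0.07   -0.161   2.23 ]
```

Call:
play_rows(
  deltas=[
    [[0, 0, 0.001, 0, 0, 0.1], [0, 0, 0.001, 0, 0, 0.1], [0, 0, 0.001, 0, 0, 0.1], [0, 0, 0.001, 0, 0, 0.1]],
  ],
)

```text
time: 22.68
tool_pos: [0.5919, -0.1408, 0.1678]
ee_rot: [179.6, -0.3, 54.0]
contact_force: [-0.9, -1.0, -0.0]
gripper_width: 0.0464
```

```bash
python3 s.py
```

```text
t22.68 pos [ 0.5919 -0.1408  0.1678] rot [179.63  -0.32  53.98] F [-0.9 -1.  -0. ] T [-0.277  0.209  0.093] w 46.4 q [ 11.6  23.7  -3.6  96.7   1.6  59.2 -28.5]
tau [  0.996 -59.302  -1.55  -29.288  -0.146  -0.2     2.153]
```

Call:
play_rows(
  deltas=[
    [[0, 0, 0.001, 0, 0, 0.015], [0, 0, 0.001, 0, 0, 0.03], [0, 0, 0.001, 0, 0, 0.045]],
  ],
)

```text
time: 22.93
tool_pos: [0.592, -0.1408, 0.1683]
ee_rot: [179.7, -0.4, 37.4]
contact_force: [-1.8, 0.1, -2.9]
gripper_width: 0.0462
```

```bash
python3 s.py
```

```text
t22.93 pos [ 0.592  -0.1408  0.1683] rot [179.74  -0.41  37.39] F [-1.8  0.1 -2.9] T [-0.181  0.147  0.105] w 46.2 q [  9.   23.5  -0.2  96.8  -0.1  59.2 -43.7]
tau [  0.695 -59.988  -0.352 -29.828  -0.216  -0.238   1.493]
```

Call:
play_rows(
  deltas=[
    [[0, 0, 0.001, 0, 0, 0.008], [0, 0, 0.001, 0, 0, 0.016], [0, 0, 0.001, 0, 0, 0.024]],
  ],
)

```text
time: 23.18
tool_pos: [0.592, -0.1407, 0.1686]
ee_rot: [179.8, -0.4, 28.5]
contact_force: [-0.5, -0.9, -2.5]
gripper_width: 0.0462
```

```bash
python3 s.py
```

```text
t23.18 pos [ 0.592  -0.1407  0.1686] rot [179.81  -0.44  28.5 ] F [-0.5 -0.9 -2.5] T [-0.222  0.049  0.159] w 46.2 q [  7.6  23.5   1.7  96.9  -0.9  59.2 -51.8]
tau [ 1.3200e-01 -6.0723e+01  4.5400e-01 -3.0052e+01 -3.3000e-01 -4.7000e-02
  6.6700e-01]
```

Call:
play_rows(
  deltas=[
    [[0, 0, 0, 0, 0, 0.008], [0, 0, 0, 0, 0, 0.016], [0, 0, 0, 0, 0, 0.024]],
  ],
)

```text
time: 23.43
tool_pos: [0.592, -0.1406, 0.1691]
ee_rot: [179.9, -0.4, 19.6]
contact_force: [0.9, -0.7, -4.5]
gripper_width: 0.0461
```

```bash
python3 s.py; python3 tips.py 15 >/dev/null; python3 s.py
```

```text
t23.43 pos [ 0.592  -0.1406  0.1691] rot [179.89  -0.45  19.61] F [ 0.9 -0.7 -4.5] T [-0.212 -0.072  0.241] w 46.1 q [  6.2  23.5   3.6  97.   -1.8  59.2 -60. ]
tau [  0.271 -61.259   0.988 -30.178  -0.308   0.167   0.653]
t23.48 pos [ 0.592  -0.1406  0.1691] rot [179.89  -0.45  19.42] F [ 0.3 -0.9 -4.2] T [-0.129  0.018  0.191] w 45.7 q [  6.2  23.5   3.6  97.   -1.8  59.2 -60.2]
tau [ -0.7   -60.988   1.122 -30.063  -0.371   0.073   0.429]
```

View pics/s15.png

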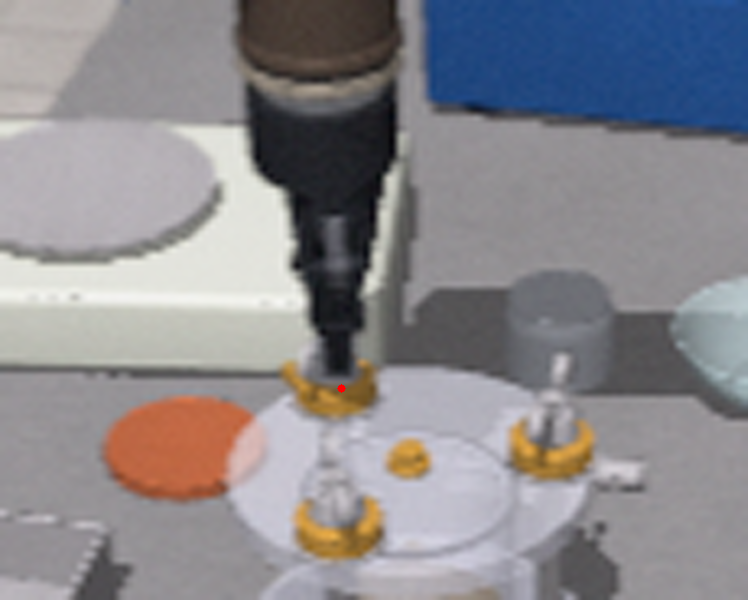

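Call:
play_rows(
  deltas=[
    [[0, 0, 0, 0, 0, 0.008], [0, 0, 0, 0, 0, 0.016], [0, 0, 0, 0, 0, 0.024]],
  ],
)

```text
time: 23.73
tool_pos: [0.5921, -0.1405, 0.1694]
ee_rot: [180.0, -0.5, 10.6]
contact_force: [0.7, -1.3, -5.3]
gripper_width: 0.0459
```

```bash
python3 s.py
```

```text
t23.73 pos [ 0.5921 -0.1405  0.1694] rot [179.96  -0.45  10.64] F [ 0.7 -1.3 -5.3] T [-0.3   -0.181  0.208] w 45.9 q [  4.8  23.4   5.5  97.   -2.7  59.2 -68.2]
tau [  0.246 -61.604   1.417 -30.234  -0.35    0.346   0.619]
```

Call:
play_rows(
  deltas=[
    [[0, 0, 0, 0, 0, 0.008], [0, 0, 0, 0, 0, 0.016], [0, 0, 0, 0, 0, 0.022]],
  ],
)

```text
time: 23.98
tool_pos: [0.5921, -0.1404, 0.1696]
ee_rot: [-180.0, -0.4, 2.6]
contact_force: [1.6, -2.0, -7.9]
gripper_width: 0.0462
```

```bash
python3 s.py
```

```text
t23.98 pos [ 0.5921 -0.1404  0.1696] rot [-179.98   -0.43    2.56] F [ 1.6 -2.  -7.9] T [-0.302 -0.307  0.289] w 46.2 q [  3.5  23.5   7.2  97.1  -3.5  59.2 -75.6]
tau [ -0.081 -62.18    1.882 -30.385  -0.469   0.554   0.166]
```

Call:
play_rows(
  deltas=[
    [[0, 0, 0, 0, 0, 0.008], [0, 0, 0, 0, 0, 0.016], [0, 0, 0, 0, 0, 0.022]],
  ],
)

```text
time: 24.23
tool_pos: [0.5922, -0.1405, 0.1696]
ee_rot: [-179.9, -0.4, -5.5]
contact_force: [1.5, -1.8, -8.4]
gripper_width: 0.046
```

```bash
python3 s.py;  python3 tips.py 16 >/dev/null; python3 s.py
```

```text
t24.23 pos [ 0.5922 -0.1405  0.1696] rot [-179.93   -0.41   -5.51] F [ 1.5 -1.8 -8.4] T [-0.424 -0.428  0.289] w 46.0 q [  2.2  23.5   8.9  97.2  -4.3  59.2 -82.9]
tau [ -0.165 -62.527   2.24  -30.492  -0.541   0.699   0.137]
t24.28 pos [ 0.5922 -0.1404  0.1696] rot [-179.93   -0.41   -5.62] F [ 1.1 -1.6 -7.3] T [-0.401 -0.385  0.28 ] w 45.8 q [  2.2  23.5   9.   97.2  -4.3  59.2 -83. ]
tau [-9.0500e-01 -6.2415e+01  2.3150e+00 -3.0433e+01 -5.9300e-01  6.4700e-01
  6.0000e-02]
```

View pics/s16.png

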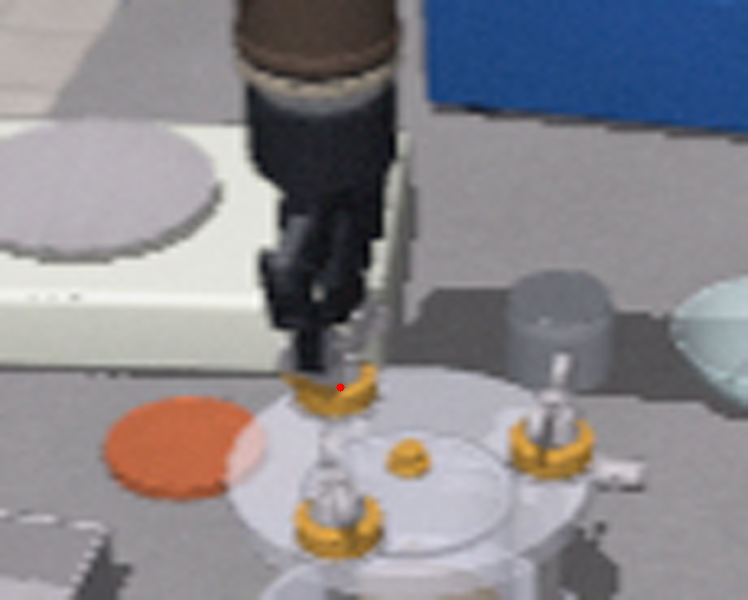

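Call:
play_rows(
  deltas=[
    [[0, 0, 0, 0, 0, 0.008], [0, 0, 0, 0, 0, 0.016], [0, 0, 0, 0, 0, 0.022]],
  ],
)

```text
time: 24.53
tool_pos: [0.5922, -0.1406, 0.1696]
ee_rot: [-179.9, -0.4, -13.6]
contact_force: [2.3, -2.3, -8.5]
gripper_width: 0.0458
```

```bash
python3 s.py
```

```text
t24.53 pos [ 0.5922 -0.1406  0.1696] rot [-179.89   -0.38  -13.63] F [ 2.3 -2.3 -8.5] T [-0.428 -0.396  0.365] w 45.8 q [  0.9  23.6  10.7  97.2  -5.1  59.3 -90.3]
tau [ -0.192 -62.418   2.641 -30.465  -0.587   0.743   0.105]
```

Call:
play_rows(
  deltas=[
    [[0, 0, 0, 0, 0, 0], [0, 0, 0, 0, 0, 0]],
  ],
)

```text
time: 24.7
tool_pos: [0.5922, -0.1405, 0.1696]
ee_rot: [-179.9, -0.4, -13.5]
contact_force: [1.1, -1.8, -5.1]
gripper_width: 0.046
```

```bash
python3 s.py
```

```text
t24.70 pos [ 0.5922 -0.1405  0.1696] rot [-179.9    -0.37  -13.53] F [ 1.1 -1.8 -5.1] T [-0.338 -0.257  0.221] w 46.0 q [  0.9  23.6  10.7  97.2  -5.   59.3 -90.3]
tau [ -0.802 -61.475   2.87  -30.195  -0.571   0.518  -0.447]
```

Call:
play_rows(
  deltas=[
    [[0, 0, 0, 0, 0, -0.015], [0, 0, 0, 0, 0, -0.035], [0, 0, 0, 0, 0, -0.05], [0, 0, -0.05, 0, 0, -0.05], [0, 0, -0.12, 0, 0, -0.05]],
  ],
)

```text
time: 25.12
tool_pos: [0.5902, -0.1398, 0.2284]
ee_rot: [-179.9, -0.1, 4.6]
contact_force: [0.9, -0.7, 0.2]
gripper_width: 0.0462
```

Call:
play_rows(
  deltas=[
    [[0, 0, -0.08, 0, 0, 0], [0, 0, -0.13, 0, 0, 0], [0, 0, -0.13, 0, 0, 0], [0, 0, -0.13, 0, 0, 0]],
  ],
)

```text
time: 25.45
tool_pos: [0.5912, -0.1398, 0.2964]
ee_rot: [-179.9, -0.4, 4.7]
contact_force: [-0.8, -0.3, -0.1]
gripper_width: 0.0463
```

```bash
python3 s.py;python3 tips.py 17 >/dev/null; python3 wa.py 17
```

```text
t25.45 pos [ 0.5912 -0.1398  0.2964] rot [-179.93   -0.41    4.67] F [-0.8 -0.3 -0.1] T [ 0.033  0.043 -0.039] w 46.3 q [  3.2  18.1   7.5  87.4  -2.6  74.3 -74.3]
tau [ 1.0000e-01 -5.7093e+01  2.1870e+00 -3.3781e+01  2.0000e-02  1.8000e-01
 -7.0000e-03]
wing az 46.5 114 0.00027214657392282357 ztop [0.21429673 0.21595693]
```

View pics/s17.png

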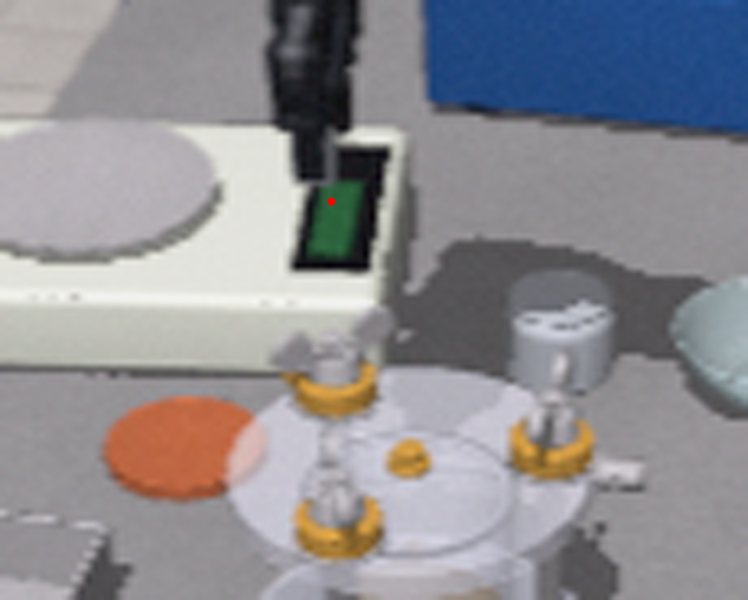

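```bash
python3 -c "
from plant import *
print(finish_job())"
```

```text
the job is handed in; nothing more can be done
None
```

I snugged the clamp nut first, then locked the wing nut against it. The job was handed in at about 25.5 s with the gripper clear above the rod; no verdict was reported.

- **Clamp nut:** I turned it about 77° clockwise. The torque read about 0.2 N m while turning and settled at roughly 0.1 to 0.17 N m at rest.
- **Wing nut:** I ran it down about 535° in three strokes, pushing both wings at once. It began to bear over the last 60° or so, and the torque rose to about 0.36 N m in motion. The highest reading was 0.365 N m, below the 0.6 N m limit.
- **After letting go:** I backed the fingers off and lifted. The last picture shows the wings at about 46°. I expected about 42°, which is within the measuring error, so there is no sign the nut turned back. The wing tops sit about 3 mm lower than at the start.

**Checks that disagreed or could not be made:**
- The fingertips appeared about 28 mm behind the reported TCP, more than the 13 mm the description allows. I set the heights from the pictures instead.
- The gripper read 41 mm on the 44 mm clamp nut.
- The wrist torque reading varies by about 0.03 to 0.05 N m, so the torques are approximate.
- I could not measure the contact forces between the nuts and washer directly.
- I did not measure the bystander positions again at the end. The moves stayed clear of them, and no unexpected contact force showed.

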